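Close the hot dop oven with the lid lifter

TASK

The hot lid of the little dop oven is parked on its clay rest ring: take the lid lifter from its tray, hook it under the middle of the lid's loop, carry the lid over level and lower it onto the steel liner of the oven, feeling for the place where its plug drops in, so that the lid lies flat and fully home. Then stand the lifter upright in its tray again. Never touch the hot lid with the gripper or arm, do not tip it or press it hard, and leave the other things on the bench where they are.

Things in the scene. Friction and masses are not known exactly. Their poses are not given: they have to be found in the camera images.
- lifter_grip (a point): Lid lifter, 160 mm tall, 0.25 kg: upright wooden grip on a steel C-hook. Point: centre of the grip (22 mm along x, 20 along y, 70 tall), 121 mm above the lifter's underside. z is up; the C opens towards +x, its lower jaw and 40 mm wide heel (8 mm high) are its foot, on which it stands by itself. The back of the C and the heel reach 36 mm behind (-x); the C is 68 mm high inside.
- lifter_saddle (a point): Load point of the lifter: top of its jaw, 113 mm straight below lifter_grip (same axes), so a load hangs in line with the grip. The jaw is 8 mm thick below this point and 10 mm wide (y). A lip and a shoulder, each 6 mm high, stand from 6 to 11 mm ahead (+x, where the jaw ends) and behind it: a 12 mm slot for the loop's bar. The back of the C starts 24 mm behind.
- lid_loop (a point): Middle of the lid's loop: centre of its 7 mm round bar, 36 mm above lid_seal. The bar runs along y (z up); its middle 16 mm are a straight kink, 6 mm higher than the bar beside it and right over the lid's centre of mass: hooked there the lid (0.4 to 0.6 kg) hangs level. The loop's legs stand 28 mm either side. Free height between the disc and the underside of the kink: 26.5 mm.
- lid_seal (a point): Centre of the lid's sealing face: the underside of its steel disc (radius 54 mm, 6 mm thick, z up). Below it a plug (radius 44 mm, 10 mm deep, lower edge bevelled 1.5 mm) goes into the oven's liner. It starts parked on the rest ring, plug inside. Lowered off the bore, the plug catches on the liner's rim and the lid leans down towards the bore's centre; it jams there if let go.
- rest_top (a point): Centre of the top of the clay rest ring (outer radius 60, inner 49, 30 mm high, fixed to the bench), on which the lid is parked.
- oven_mouth (a point): Centre of the round grey oven (casing radius 84, 68 mm high, fixed; its control box reaches 103 mm to -x), at the height of the liner's top, 78 mm above the bench. The steel liner (outer radius 56, bore 46 mm) sits up to 9 mm off this point in the oven's x and in its y, unmeasured and different each time, and stays put: feel for its bore with the lid. Home: lid_seal at this height.
- tray: Aluminium tray of the lifter, 120 (x) by 100 (y) mm, walls 4 mm thick and 18 mm high, fixed. Origin at the centre of its underside; its floor, where the lifter stands, is 4 mm above.
- oil: Bystander: small amber jar, 38 mm wide, 62 mm high; origin at its underside.
- loupe: Bystander: black eye loupe, 34 mm wide, 30 mm high; origin at its underside.
- brush: Bystander: brush 150 mm long, lying along its x; origin under its middle.
- cup: Bystander: white bowl, 56 mm wide, 35 mm high; origin at its underside.
- dop: Bystander: standing brass dop, 32 mm wide, 47 mm high; origin at its underside.
- stone: Bystander: sharpening stone 90 by 28 by 22 mm; origin at its underside.
There are look-alikes about, which are no part of the job. Leave any red look-alike of the part that bears lifter_grip alone.

How it is judged:
On the way, in this order (a step that is already met when the one before it is completed fails the run):
1. the lid hangs on the lifter, clear of the rest ring (z of lid_seal in the frame of rest_top above 0.015 m and contact force between lifter and lid above 1 N), for 0.3 s.
2. the lid lies flat and fully home on the liner of the oven, plug inside (z of lid_seal in the frame of oven_mouth between -0.003 and 0.002 m and angle between lid_seal's own z axis and vertical below 0.03 rad and horizontal distance between lid_seal and oven_mouth below 0.02 m), for 0.3 s.
At the end, for the whole second after the job is handed in: The lid's plug is in the liner and the lid is fully home: lid_seal within -3 to +2 mm of the height of oven_mouth, within 20 mm of it sideways, tilted under 0.03 rad, at rest. The lifter is off the lid and stands upright (within 0.1 rad) on the floor of its tray, at rest (all of step 2 and linear speed of each of lid, lifter below 0.02 m/s and contact force between lifter and lid below 0.1 N and angle between lifter_grip's own z axis and vertical below 0.1 rad and height (world z) of lifter_saddle between 0.008 and 0.016 m and x of lifter_saddle in the frame of tray between -0.05 and 0.05 m and y of lifter_saddle in the frame of tray between -0.045 and 0.045 m); the robot touches nothing.
It fails at once if the gripper or arm touches the hot lid (contact force between any of the fingers, the arm and lid above 0.3 N).
It fails at once if the lid is tipped by more than 0.3 rad (angle between lid_seal's own z axis and vertical above 0.3 rad).
It fails at once if the lifter pushes, pulls or jerks the lid with more than 20 N (contact force between lifter and lid above 20 N).
It fails at once if the lid is pressed or dropped on the oven with more than 25 N (contact force between lid and oven above 25 N).
It fails at once if another thing on the bench is moved by more than 20 mm (distance of any of oil, loupe, brush, cup, dop, stone from where it was at the start of the episode above 0.02 m).
It also fails if it takes over 72 s, if anything falls off the work surface, if the arm or the gripper's body presses on something with over 40 N, if the wrist force passes 120 N, or if a joint passes its speed limit or range.

ROBOT

A 6-joint arm with a two-finger parallel gripper is mounted at the origin on the work surface. World frame = base frame: x ahead of the robot, y to its left, z up, the work surface at z = 0. Lengths are in m, angles in rad, forces in N, time in s.
With the tool pointing down it reaches from about 0.35 to 0.975 m from the base axis. Payload 17.4 kg.
Tool frame: the origin (TCP) lies midway between the tips of the shut fingers; the grasp point (between the pads) lies 19 mm behind it; z points along the fingers, x is the direction in which the jaws open and shut, and the axes are right-handed (so a half turn about z gives the same grasp; the last joint's range is limited). The gripper opens to 85 mm and grips with 20 to 120 N. Pads are 22 mm wide; open, the fingers measure 114 mm over their backs; the gripper's body (76 mm by 85 mm) begins 54 mm behind the grasp point. The pads swing forward as they close: fully open they stand 13 mm farther back than shut.
Start: joints at [1.275, 0.116, 1.442, -0, 1.584, -0.038], TCP at [0.172, 0.653, 0.21] pointing down, gripper open.
Joint ranges: [-2.83, 2.83], [-0.83, 2.19], [0.07, 2.5], [-1.14, 4.28], [0.01, 3], [-2.97, 2.97]. Speed limits (rad/s): [1.89, 1.89, 2.22, 3.14, 3.14, 3.14].

INTERFACE

Orientations are given as a unit quaternion [w, x, y, z].
In Python, from rig import bot, vision gives the robot as it stands.
- The arm moves only by the tool servo_tool, never from a script. Its argument "steps" is a list of rows, each a list of 3 entries, a list of its own where there are three numbers: the turn, a rotation vector about the tool's x, y, z in degrees, then the shift along the tool's x, y, z in cm, then the finger opening in cm, from 0 to 8.54. A call has 1 to 10 rows; each row is the pose to reach, as a shift and turn from the pose commanded when the call began, along the tool's axes at that moment; what a row does not reach only later rows make up. A row lasts 1/10 s, in which the tool goes at most 50 mm and 8.59 degrees, less where a joint would pass 70% of its speed; a pose out of reach is approached as far as the arm can. A call with a gripper value outside its range is refused whole. The fingers move at their own pace and stop on an object; "newtons" is the grip in N (left out, the last holds). Time passes only in rows, so rows that repeat a pose let the fingers close. It gives the time, the measured TCP pose, the force and the opening at its end, in the units of the state.
- bot.sense(): the state, without advancing time (a new reading comes with each control period).
- vision.grab_frame(name): name is "side" or "top" or "wrist"; returns the picture (480x640x3 uint8, red, green, blue); there is no depth.
- vision.calibration(name): a dict with "K" (3x3 intrinsics, pixels), "view" (4x4, takes a point from world to camera coordinates). Camera axes: x right, y down, z forward; pixel columns grow to the right and rows downward; lengths in m; the calibration is good to about 2 mm. A picture is of the moment at which its call begins: read the wrist's pose just before it. calibration takes no time and is no camera call; for the wrist camera it gives the pose at the moment of the call.
- bot.close_job(): hands the job in, once; it reports no verdict.
Trained networks look in the newest picture that a camera, given by its name, has taken for a name from the list of things; names that differ only in an ending like _2 or _b are one class to them, and where a whole thing is asked for, a point or a joint stands for the part that bears it (a point fixed in the world has none). Each returns a list of dicts, best first, with "score" (0 to 1); they miss things now and then, are a little off and sometimes report something else, mostly with a low value. They report only what shows in the picture. A call takes as long as a camera call. They do not tell look-alikes from the thing itself.
- vision.recognise(camera, thing): "bbox" ([left, top, right, bottom] in pixels, round what is visible of it).
- vision.regions_of(camera, thing): "mask" (480x640 bool, what is visible of it) and "bbox" ([left, top, right, bottom] in pixels, round what is visible of it).
- vision.landmark_of(camera, thing): "uv" ([column, row] in pixels: a listed point, or the origin of a listed thing).
The state is a dict: "time": time; "q": joint angles; "dq": joint speeds; "tau": joint torques, N m; "tool_pos": TCP position; "ee_rot": TCP orientation; "wrist_force": force on the tool from outside, world axes, zero at the start; "wrist_torque": the same for the moment, N m; "width": opening from 0.0 (shut) to 1.0 (fully open).
Only numpy, scipy, OpenCV 4.12 (cv2) and the standard library are available. Lean on these libraries where they do the work, as an engineer would, in place of code of your own. Each camera call takes 0.05 s, during which the arm holds its last target.

## Working session

There is one attempt and no reset: what is moved stays moved. The work goes in short steps, Python scripts to look and compute and a tool call to move; the robot and the scene stay as the last step left them, time stands still between calls to the robot, and variables do not carry over. Pictures are saved under pics/ and viewed, and the job is handed in when it is done.

Besides the shell and the picture viewer there is one more tool, called after "Emit:" by a JSON object that holds its "method" and its "body". servo_tool: Moves the arm, as the interface text tells. Its arguments: {"type":"object","properties":{"steps":{"type":"array","items":{"type":"array"}},"newtons":{"type":"number"}},"required":["steps"]}

```bash
mkdir -p pics; ls; python3 - <<'E'
from rig import bot, vision
import cv2
print(bot.sense())
for c in ["side","top","wrist"]:
    im=vision.grab_frame(c); cv2.imwrite(f"pics/a_{c}.png",im[:,:,::-1]); k=vision.calibration(c); print(c,k["K"].tolist() if hasattr(k["K"],'tolist') else k["K"]); print(k["view"])
E
```

```text
pics
{'time': 0.0, 'q': array([ 1.27522529e+00,  1.16465886e-01,  1.44226193e+00,  2.52545002e-05,
        1.58401512e+00, -3.77891057e-02]), 'dq': array([-1.39242464e-03, -2.28381007e-05,  1.30150045e-03,  1.31152909e-03,
       -1.68514843e-03,  2.87334869e-05]), 'tau': array([-8.74462894e-04, -7.31975198e+01, -6.32514811e+01, -4.70878240e-05,
        5.90635522e-03, -3.64751531e-05]), 'tool_pos': array([0.17201205, 0.6524881 , 0.20967782]), 'ee_rot': array([ 3.23289703e-04,  7.92128674e-01,  6.10353858e-01, -4.75843885e-04]), 'wrist_force': array([ 0.12185691, -0.0277041 ,  1.04380761]), 'wrist_torque': array([-0.00469807, -0.02066476, -0.00660956]), 'width': 0.9988812039537238}
side [[610.4244722553257, 0.0, 325.7930990720698], [0.0, 610.4244722553257, 237.06958288129775], [0.0, 0.0, 1.0]]
[[ 0.71013074 -0.70403214  0.00728598 -0.44021012]
 [-0.50951582 -0.52101627 -0.68478878  0.36283222]
 [ 0.48590942  0.48257724 -0.72870518  0.83513328]
 [ 0.          0.          0.          1.        ]]
top [[500.8410326127276, 0.0, 326.141954715288], [0.0, 500.8410326127276, 235.34020819673017], [0.0, 0.0, 1.0]]
[[-2.13393166e-03 -9.99603984e-01  2.80592398e-02 -5.40095747e-02]
 [-9.96999021e-01 -4.46720993e-05 -7.74141493e-02  6.11876604e-01]
 [ 7.73847456e-02 -2.81402311e-02 -9.96604098e-01  1.00741705e+00]
 [ 0.00000000e+00  0.00000000e+00  0.00000000e+00  1.00000000e+00]]
wrist [[372.0010447505892, 0.0, 321.0433091146932], [0.0, 372.0010447505892, 237.27885515384946], [0.0, 0.0, 1.0]]
[[ 2.55392047e-01  9.66837070e-01 -9.91046221e-04 -6.73885381e-01]
 [ 9.27833242e-01 -2.44800635e-01  2.81421614e-01 -3.66488584e-02]
 [ 2.71846240e-01 -7.27923677e-02 -9.59583708e-01  3.79074993e-01]
 [ 0.00000000e+00  0.00000000e+00  0.00000000e+00  1.00000000e+00]]
```

View pics/a_side.png

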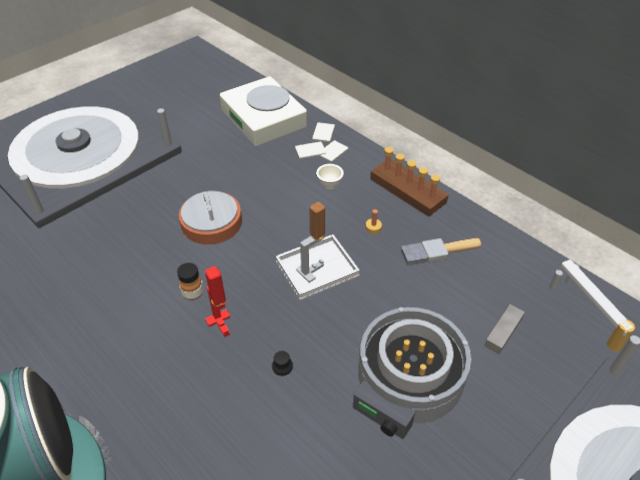

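View pics/a_top.png

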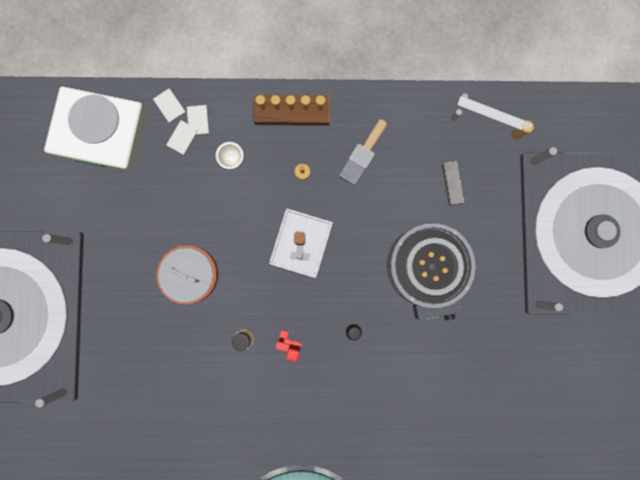

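View pics/a_wrist.png

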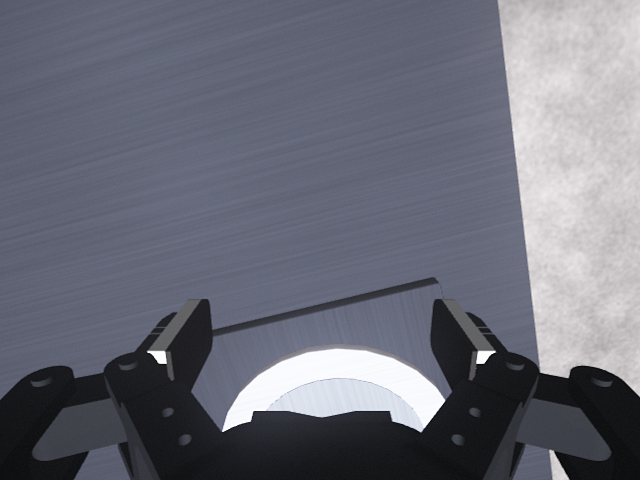

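```bash
cat > h.py <<'E'
import numpy as np, cv2
from rig import bot, vision
def PM(c):
    k=vision.calibration(c); return np.array(k["K"]),np.array(k["view"])
def proj(c,p):
    K,V=PM(c); p=np.atleast_2d(p); q=(V[:3,:3]@p.T).T+V[:3,3]; q=(K@q.T).T; return q[:,:2]/q[:,2:]
def ray(c,uv):
    K,V=PM(c); R=V[:3,:3]; o=-R.T@V[:3,3]; d=R.T@(np.linalg.inv(K)@np.array([uv[0],uv[1],1.])); return o,d/np.linalg.norm(d)
def atz(c,uv,z):
    o,d=ray(c,uv); return o+d*(z-o[2])/d[2]
def tri(pairs):
    A=np.zeros((3,3));b=np.zeros(3)
    for c,uv in pairs:
        o,d=ray(c,uv); M=np.eye(3)-np.outer(d,d); A+=M;b+=M@o
    p=np.linalg.solve(A,b); return p,[np.linalg.norm((np.eye(3)-np.outer(d,d))@(p-o)) for o,d in [ray(c,u) for c,u in pairs]]
E
python3 - <<'E'
from h import *
K,V=PM("top"); print("topcam",-V[:3,:3].T@V[:3,3]); K,V=PM("side"); print("sidecam",-V[:3,:3].T@V[:3,3])
s=vision.grab_frame("side"); t=vision.grab_frame("top")
for n in ["lifter_grip","lifter_saddle","lid_loop","lid_seal","rest_top","oven_mouth","tray"]:
    r={}
    for c in ["side","top"]:
        L=vision.landmark_of(c,n); r[c]=L
        print(n,c,[(round(x["score"],2),np.round(x["uv"],1).tolist()) for x in L[:3]])
    if r["side"] and r["top"]:
        print("   ",tri([("side",r["side"][0]["uv"]),("top",r["top"][0]["uv"])]))
cv2.imwrite("pics/b_lid_s.png",cv2.resize(s[170:260,150:270,::-1],None,fx=6,fy=6,interpolation=2))
cv2.imwrite("pics/b_lift_s.png",cv2.resize(s[190:300,260:380,::-1],None,fx=5,fy=5,interpolation=2))
cv2.imwrite("pics/b_top.png",cv2.resize(t[200:320,150:350,::-1],None,fx=4,fy=4,interpolation=2))
E
```

```text
topcam [ 0.53196641 -0.0256119   1.05287933]
sidecam [ 0.09167636 -0.52389689  0.86023675]
lifter_grip side [(0.74, [317.0, 217.5]), (0.71, [219.1, 283.0]), (0.24, [282.6, 364.7])]
lifter_grip top [(0.73, [296.4, 350.1]), (0.67, [366.4, 153.2]), (0.65, [301.7, 241.8])]
    (array([ 0.45908841, -0.05181684,  0.28165859]), [np.float64(0.06457122870243755), np.float64(0.06457122870243755)])
lifter_saddle side [(0.92, [316.8, 264.5]), (0.69, [222.4, 330.2])]
lifter_saddle top [(0.6, [296.0, 342.7]), (0.54, [299.7, 239.4])]
    (array([ 0.45763164, -0.04987129,  0.18378352]), [np.float64(0.06638426985431341), np.float64(0.06638426985431338)])
lid_loop side [(0.91, [206.8, 196.1])]
lid_loop top [(0.72, [186.2, 269.4]), (0.6, [182.7, 273.9]), (0.47, [367.1, 154.6])]
    (array([0.53577429, 0.22286133, 0.07395957]), [np.float64(0.007756343466587887), np.float64(0.007756343466587768)])
lid_seal side [(0.71, [208.6, 212.5])]
lid_seal top [(0.96, [185.3, 269.8])]
    (array([0.5377376 , 0.23630873, 0.02002591]), [np.float64(0.004932435978867585), np.float64(0.004932435978867548)])
rest_top side []
rest_top top []
oven_mouth side [(0.82, [415.3, 348.7])]
oven_mouth top [(0.7, [434.5, 263.9])]
    (array([ 0.55018883, -0.26403092,  0.07610472]), [np.float64(0.0020902361948856602), np.float64(0.0020902361948858224)])
tray side [(0.7, [319.8, 270.0])]
tray top [(0.62, [299.4, 242.8]), (0.5, [299.0, 239.5])]
    (array([ 6.00191962e-01, -5.86723875e-04, -5.50833667e-03]), [np.float64(0.0025256874100803442), np.float64(0.002525687410080217)])
```

View pics/b_lid_s.png

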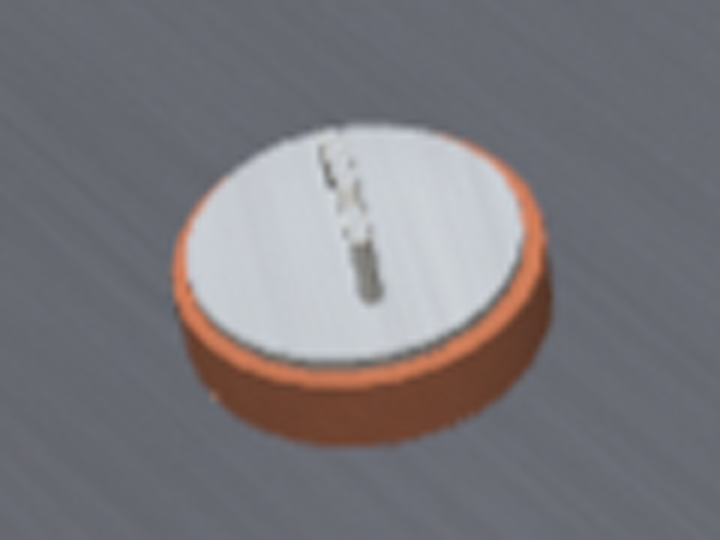

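View pics/b_lift_s.png

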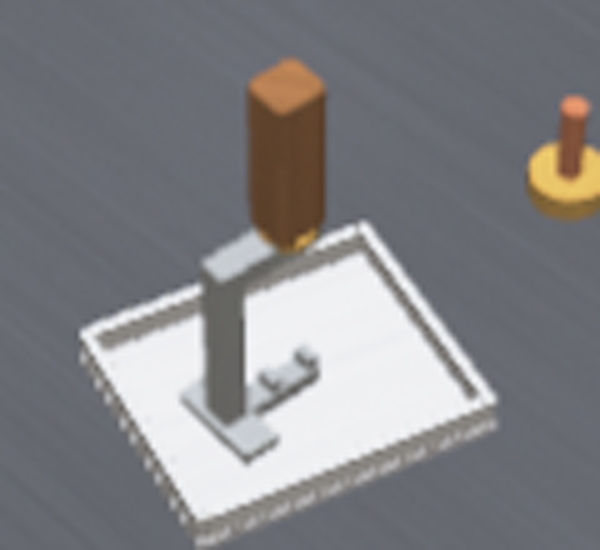

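View pics/b_top.png

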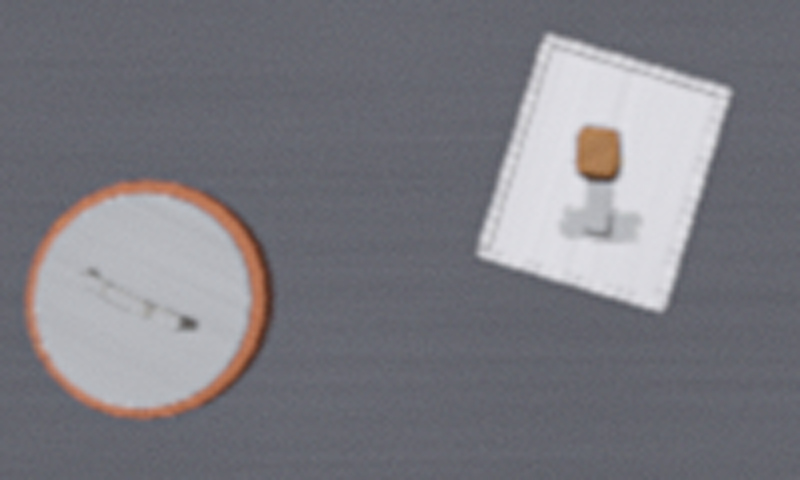

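```bash
cat > m.py <<'E'
from h import *
from scipy.optimize import minimize
from scipy.spatial import ConvexHull
def T(p,yaw,z0):
    c,s=np.cos(yaw),np.sin(yaw)
    return lambda P: np.c_[p[0]+c*P[:,0]-s*P[:,1], p[1]+s*P[:,0]+c*P[:,1], z0+P[:,2]]
def box(x0,x1,y0,y1,z0,z1): return np.array([[x,y,z] for x in(x0,x1) for y in(y0,y1) for z in(z0,z1)])/1000.
LIFT=[box(-11,11,-10,10,86,156),box(-24,11,-5,5,0,8),box(-36,-24,-20,20,0,8),box(-36,-24,-5,5,0,84),box(-36,6,-5,5,76,84),box(-2,2,-2,2,84,86)]
def sil(c,parts,f,S=4):
    im=np.zeros((480*S,640*S),np.uint8)
    for P in parts:
        uv=proj(c,f(P)); h=cv2.convexHull((uv*S).astype(np.float32)).round().astype(np.int32); cv2.fillPoly(im,[h],255)
    return cv2.resize(im,(640,480),interpolation=cv2.INTER_AREA)/255.
def draw(im,c,parts,f,S,off,col):
    for P in parts:
        uv=(proj(c,f(P))-off)*S
        for i in range(8):
            for j in range(i):
                if (P[i]!=P[j]).sum()==1: cv2.line(im,tuple(int(v) for v in uv[i]),tuple(int(v) for v in uv[j]),col,1)
E
python3 - <<'E'
from m import *
ims={}; ms={}
for c in ["side","top"]:
    ims[c]=vision.grab_frame(c); L=vision.regions_of(c,"lifter_grip")
    for l in L: print(c,round(l["score"],2),l["bbox"],l["mask"].sum(),ims[c][l["mask"]].mean(0))
    g=[l for l in L if ims[c][l["mask"]].mean(0)[0]<150 and np.hypot(*(np.array([(l["bbox"][0]+l["bbox"][2])/2,(l["bbox"][1]+l["bbox"][3])/2])-([315,245] if c=="side" else [300,247])))<25]
    ms[c]=g[0]["mask"].astype(float) if g else None
    if g: cv2.imwrite(f"pics/mask_{c}.png",(ms[c]*255).astype(np.uint8)[180:320,240:400])
def cost(v):
    f=T(v[:2],v[2],.004); s=0
    for c in ms:
        if ms[c] is None: continue
        a=sil(c,LIFT,f); s+=np.abs(a-ms[c]).sum()
    return s
best=None
for y0 in (-.3,0,.3):
    r=minimize(cost,[.6,0,y0],method="Nelder-Mead",options=dict(initial_simplex=[[.6,0,y0],[.62,0,y0],[.6,.02,y0],[.6,0,y0+.3]],maxiter=150))
    if best is None or r.fun<best.fun: best=r
print(best.x,best.fun)
f=T(best.x[:2],best.x[2],.004)
for c,o in (("side",(260,190)),("top",(260,200))):
    im=cv2.resize(ims[c][o[1]:o[1]+110,o[0]:o[0]+120,::-1],None,fx=5,fy=5,interpolation=2).copy()
    draw(im,c,LIFT,f,5,np.array(o)-.5,(0,255,0)); cv2.imwrite(f"pics/c_{c}.png",im)
print(bot.sense()["time"])
E
```

```text
side 0.96 [204.0, 266.0, 230.4, 332.9] 932 [167.27038627  49.3776824   45.95493562]
side 0.87 [297.3, 203.2, 324.5, 280.3] 1156 [130.91868512 116.48096886 104.82093426]
side 0.59 [351.6, 305.9, 469.8, 441.0] 11301 [107.00946819 107.26448987 106.42925405]
top 0.79 [293.2, 234.2, 307.6, 260.8] 319 [171.02507837 155.35423197 144.4137931 ]
top 0.79 [281.6, 330.0, 299.1, 359.1] 433 [201.69976905  82.10854503  77.62124711]
[ 0.59771327 -0.001595   -0.10311441] 160.74117647058824
1.15
```

```bash
python3 - <<'E'
from m import *
ims={}; ms={}
for c in ["side","top"]:
    ims[c]=vision.grab_frame(c); L=vision.regions_of(c,"lifter_grip")
    g=[l for l in L if np.hypot(*(np.array([(l["bbox"][0]+l["bbox"][2])/2,(l["bbox"][1]+l["bbox"][3])/2])-([315,245] if c=="side" else [300,247])))<25]
    ms[c]=g[0]["mask"].astype(float) if g else None
def fit(cs):
    def cost(v):
        f=T(v[:2],v[2],.004); return sum(np.abs(sil(c,LIFT,f)-ms[c]).sum() for c in cs if ms[c] is not None)
    best=None
    for y0 in (-.3,0,.2):
        r=minimize(cost,[.6,0,y0],method="Nelder-Mead",options=dict(initial_simplex=[[.6,0,y0],[.62,0,y0],[.6,.02,y0],[.6,0,y0+.3]],maxiter=150))
        if best is None or r.fun<best.fun: best=r
    return best
for cs in (["side"],["top"],["side","top"]):
    best=fit(cs);print(cs,best.x,best.fun)
f=T(best.x[:2],best.x[2],.004)
for c,o in (("side",(260,190)),("top",(260,200))):
    im=cv2.resize(ims[c][o[1]:o[1]+110,o[0]:o[0]+120,::-1],None,fx=5,fy=5,interpolation=2).copy()
    draw(im,c,LIFT,f,5,np.array(o)-.5,(0,255,0)); cv2.imwrite(f"pics/c_{c}.png",im)
# lid disc
for c in ["side","top"]:
    L=vision.regions_of(c,"lid_seal"); 
    for l in L[:2]: print(c,round(l["score"],2),l["bbox"],l["mask"].sum())
    cs,_=cv2.findContours(L[0]["mask"].astype(np.uint8),cv2.RETR_EXTERNAL,cv2.CHAIN_APPROX_NONE); k=max(cs,key=len)[:,0,:]
    print(cv2.fitEllipse(k), "hull ctr at z=.036", atz(c,cv2.fitEllipse(cv2.convexHull(k))[0],.034))
    if c=="top":
        P=np.array([atz(c,u,.036) for u in cv2.convexHull(k)[:,0,:]]); print(cv2.minEnclosingCircle(P[:,:2].astype(np.float32)))
E
```

```text
['side'] [ 0.59736594 -0.00192416 -0.11892697] 208.15294117647056Traceback (most recent call last):
  File "<stdin>", line 16, in <module>
  File "<stdin>", line 12, in fit
    res = _minimize_neldermead(fun, x0, args, callback, bounds=bounds,
                               **options)
    fxe = func(xe)
    fx = function(np.copy(x), *(wrapper_args + args))
  File "<stdin>", line 9, in cost
  File "<stdin>", line 9, in <genexpr>
  File "m.py", line 12, in sil
    uv=proj(c,f(P)); h=cv2.convexHull((uv*S).astype(np.float32)).round().astype(np.int32); cv2.fillPoly(im,[h],255)
  File "h.py", line 6, in proj
    K,V=PM(c); p=np.atleast_2d(p); q=(V[:3,:3]@p.T).T+V[:3,3]; q=(K@q.T).T; return q[:,:2]/q[:,2:]
        ~~^^^
  File "h.py", line 4, in PM
    k=vision.calibration(c); return np.array(k["K"]),np.array(k["view"])
ValueError: time passes only in moves, steps and waits
```

View pics/c_side.png

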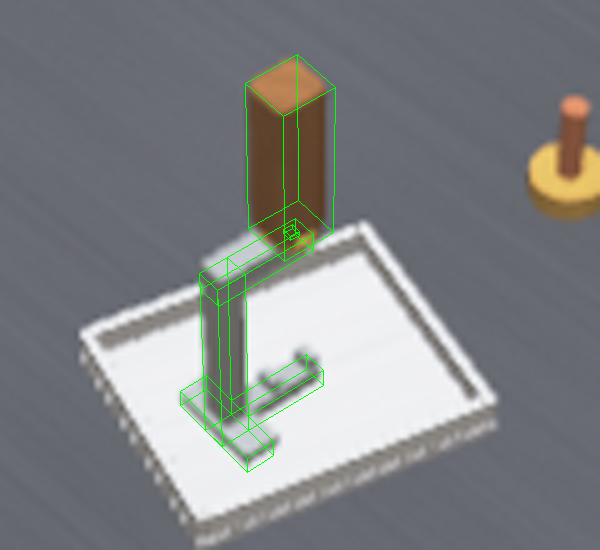

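View pics/c_top.png

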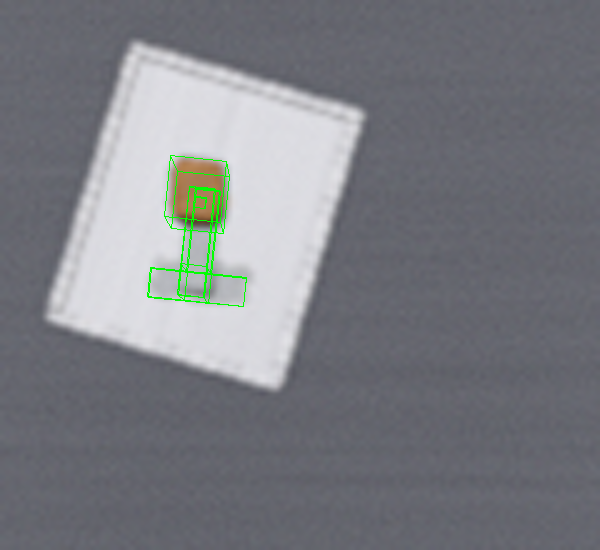

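```bash
sed -i 's/^def PM(c):/_c={}\ndef PM(c):\n    if c!="wrist" and c in _c: return _c[c]\n    _c[c]=_PM(c); return _c[c]\ndef _PM(c):/' h.py; python3 - <<'E'
from m import *
ims={}; ms={}
for c in ["side","top"]:
    ims[c]=vision.grab_frame(c); L=vision.regions_of(c,"lifter_grip")
    g=[l for l in L if np.hypot(*(np.array([(l["bbox"][0]+l["bbox"][2])/2,(l["bbox"][1]+l["bbox"][3])/2])-([315,245] if c=="side" else [300,247])))<25]
    ms[c]=g[0]["mask"].astype(float) if g else None
def fit(cs):
    def cost(v):
        f=T(v[:2],v[2],.004); return sum(np.abs(sil(c,LIFT,f)-ms[c]).sum() for c in cs if ms[c] is not None)
    best=None
    for y0 in (-.3,0,.2):
        r=minimize(cost,[.6,0,y0],method="Nelder-Mead",options=dict(initial_simplex=[[.6,0,y0],[.62,0,y0],[.6,.02,y0],[.6,0,y0+.3]],maxiter=150))
        if best is None or r.fun<best.fun: best=r
    return best
for cs in (["side"],["top"],["side","top"]):
    best=fit(cs);print(cs,best.x,best.fun)
f=T(best.x[:2],best.x[2],.004)
for c,o in (("side",(260,190)),("top",(260,200))):
    im=cv2.resize(ims[c][o[1]:o[1]+110,o[0]:o[0]+120,::-1],None,fx=5,fy=5,interpolation=2).copy()
    draw(im,c,LIFT,f,5,np.array(o)-.5,(0,255,0)); cv2.imwrite(f"pics/d_{c}.png",im)
# lid disc
for c in ["side","top"]:
    L=vision.regions_of(c,"lid_seal"); 
    for l in L[:2]: print(c,round(l["score"],2),l["bbox"],l["mask"].sum())
    if not L: continue
    cs,_=cv2.findContours(L[0]["mask"].astype(np.uint8),cv2.RETR_EXTERNAL,cv2.CHAIN_APPROX_NONE); k=max(cs,key=len)[:,0,:]
    print(cv2.fitEllipse(k), "hull ctr at z=.036", atz(c,cv2.fitEllipse(cv2.convexHull(k))[0],.034))
    P=np.array([atz(c,u,.036) for u in cv2.convexHull(k)[:,0,:]]); print(cv2.minEnclosingCircle(P[:,:2].astype(np.float32)))
L=vision.regions_of("top","tray");k=max(cv2.findContours(L[0]["mask"].astype(np.uint8),0,1)[0],key=len)
P=np.array([atz("top",u,.018) for u in k[:,0,:]])[:,:2].astype(np.float32); print("tray",cv2.minAreaRect(P))
L=vision.regions_of("top","oven_mouth")
print([(l["score"],l["bbox"]) for l in L])
E
```

```text
['side'] [ 5.98257693e-01 -4.24157714e-04 -5.71173443e-02] 178.81960784313725
['top'] [ 0.59770399 -0.00368279 -0.08401575] 60.78431372549019
['side', 'top'] [ 0.59735047 -0.0013393  -0.05952104] 284.5607843137255
side 0.56 [181.2, 190.9, 238.8, 232.7] 1838
((208.86785888671875, 211.74851989746094), (40.03310775756836, 56.29873275756836), 81.18292236328125) hull ctr at z=.036 [0.52872819 0.22883845 0.034     ]
((0.5275084972381592, 0.22856944799423218), 0.05747963860630989)
top 0.61 [159.2, 245.5, 213.1, 305.2] 2315
((185.6132354736328, 275.19580078125), (52.7319221496582, 54.06473159790039), 48.63368606567383) hull ctr at z=.036 [0.53048459 0.22871776 0.034     ]
((0.5303336381912231, 0.2281135469675064), 0.054953884333372116)
tray ((0.5976698994636536, -0.0021187961101531982), (0.10222075879573822, 0.12077631056308746), 73.20775604248047)
[(0.66, [384.9, 222.2, 479.5, 320.9])]
```

View pics/d_side.png

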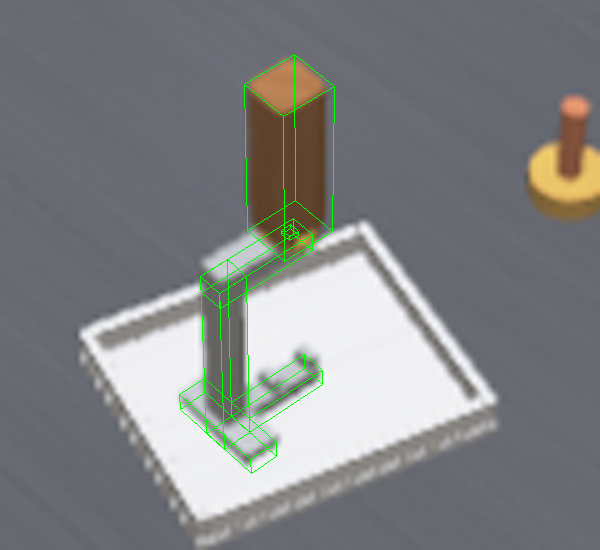

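View pics/d_top.png

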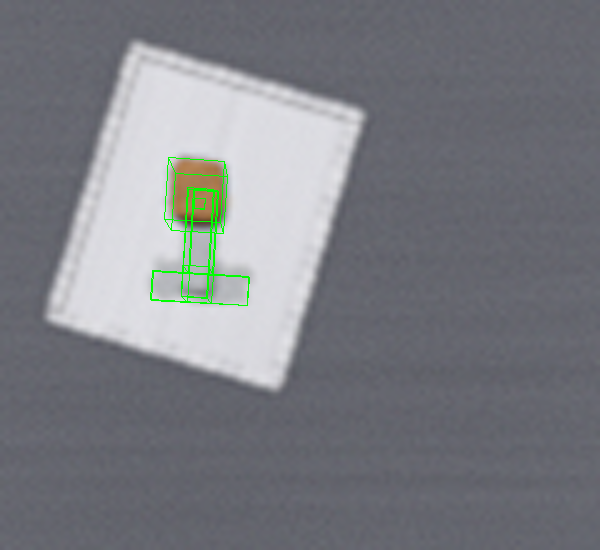

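```bash
cat >> h.py <<'E'
from scipy.spatial.transform import Rotation as Ro
def RT():
    s=bot.sense(); q=s["ee_rot"]; return Ro.from_quat(q[[1,2,3,0]]), s["tool_pos"], s
def goal(p,yawdeg):
    # tool y along yaw, z down
    a=np.radians(yawdeg); y=np.array([np.cos(a),np.sin(a),0]); z=np.array([0,0,-1.]); x=np.cross(y,z)
    Rg=Ro.from_matrix(np.c_[x,y,z]); R,t,_=RT()
    print("turn deg",np.round((R.inv()*Rg).as_rotvec(degrees=True),2),"shift cm",np.round(R.inv().apply(np.array(p)-t)*100,2))
def st():
    R,t,s=RT(); m=R.as_matrix(); print("t",round(s["time"],2),"tcp",np.round(t,4),"yaw",round(np.degrees(np.arctan2(m[1,1],m[0,1])),2),"tilt",np.round(m[:,2],3),"F",np.round(s["wrist_force"],2),"T",np.round(s["wrist_torque"],2),"w",round(s["width"],3))
E
python3 - <<'E'
from h import *
st(); K,V=PM("wrist"); c=-V[:3,:3].T@V[:3,3]; R,t,_=RT(); print("cam in tool",R.inv().apply(c-t), "cam axes in tool",R.inv().apply(V[:3,:3]))
goal([.44,.25,.33],-28)
E
```

```text
t 1.75 tcp [0.1721 0.6527 0.2104] yaw -14.77 tilt [ 0. -0. -1.] F [ 0.39 -0.54 -0.15] T [-0.03 -0.05 -0.01] w 1.002
cam in tool [-0.00068538 -0.07120962 -0.16355293] cam axes in tool [[ 9.99999875e-01  4.92388780e-04  9.07260289e-05]
 [-4.46951206e-04  9.59577833e-01 -2.81443035e-01]
 [-2.25638079e-04  2.81442959e-01  9.59577933e-01]]
turn deg [ 0.    0.   13.23] shift cm [-32.11  36.17 -11.96]
```

```bash
python3 - <<'E'
from h import *
goal([.522,.233,.19],-28)
E
```

```text
turn deg [ 0.    0.   13.23] shift cm [-31.66  44.53   2.04]
```

Emit:
{"method": "servo_tool", "body": {"steps": [[[0, 0, 1.3], [-3.2, 4.4, 0], 8.5], [[0, 0, 2.6], [-6.4, 8.9, 0], 8.5], [[0, 0, 4], [-9.5, 13.3, 0], 8.5], [[0, 0, 5.3], [-12.7, 17.8, 0.2], 8.5], [[0, 0, 6.6], [-15.9, 22.3, 0.5], 8.5], [[0, 0, 8], [-19, 26.7, 0.8], 8.5], [[0, 0, 9.3], [-22.2, 31.2, 1.2], 8.5], [[0, 0, 10.6], [-25.4, 35.6, 1.6], 8.5], [[0, 0, 12], [-28.5, 40, 1.8], 8.5], [[0, 0, 13.2], [-31.7, 44.5, 2], 8.5]]}}

```text
time: 2.75
tool_pos: [0.4925, 0.2669, 0.1926]
ee_rot: [0.0, 0.857, 0.515, 0.0]
wrist_force: [0.9, 0.2, 0.1]
width: 0.994
```

Emit:
{"method": "servo_tool", "body": {"steps": [[[0, 0, 0], [0, 0, 0], 8.5], [[0, 0, 0], [0, 0, 0], 8.5]]}}

```text
time: 2.95
tool_pos: [0.492, 0.2679, 0.1923]
ee_rot: [-0.0, 0.858, 0.514, -0.0]
wrist_force: [-1.1, -0.4, -0.3]
width: 0.995
```

```bash
python3 - <<'E'
from h import *
st(); goal([.522,.233,.19],-28)
im=vision.grab_frame("wrist"); cv2.imwrite("pics/e.png",im[:,:,::-1]); st()
print(proj("wrist",[[.53,.2285,.066]]))
for n in ["lid_loop","lid_seal"]: print(n,[(round(l["score"],2),l["uv"]) for l in vision.landmark_of("wrist",n)])
E
```

```text
t 2.95 tcp [0.492  0.2679 0.1923] yaw -28.1 tilt [-0.  0. -1.] F [-1.13 -0.41 -0.33] T [ 0.01 -0.05 -0.07] w 0.995
turn deg [-0.02  0.01 -0.1 ] shift cm [-1.66  4.28  0.23]
t 3.0 tcp [0.4915 0.2687 0.1924] yaw -28.0 tilt [-0.  0. -1.] F [ 0.14 -0.85  0.06] T [ 0.03 -0.02 -0.01] w 0.989
[[301.09176622 281.64284111]]
lid_loop [(0.69, [305.2, 283.1])]
lid_seal [(0.91, [307.4, 265.4])]
```

View pics/e.png

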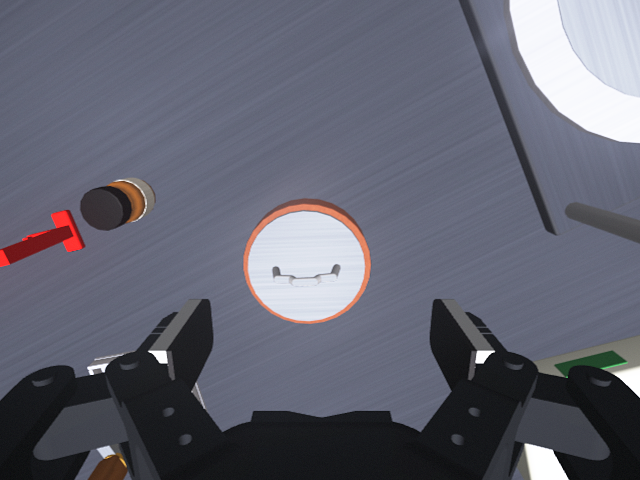

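```bash
cat > w.py <<'E'
from h import *
import sys
im=vision.grab_frame("wrist"); 
np.save("w.npy",im); K,V=PM("wrist"); np.savez("wc.npz",K=K,V=V); st()
E
python3 - <<'E'
from h import *
R,t,s=RT(); im=vision.grab_frame("wrist")
K,V=_PM("wrist"); K2,V2=_PM("wrist")
print(np.abs(V-V2).max())
import pickle; pickle.dump((im,K,V),open("w.pkl","wb"))
c=im[200:330,235:380,::-1]; S=5
big=cv2.resize(c,None,fx=S,fy=S,interpolation=2); cv2.imwrite("pics/f0.png",big)
def pj(p): q=V[:3,:3]@p+V[:3,3]; q=K@q; return q[:2]/q[2]
def dr(x,y,yaw,col):
    a=np.radians(yaw); u=np.array([-np.sin(a),np.cos(a)])
    pts=[(-28,.036),(-28,.06),(-8,.06),(-8,.066),(8,.066),(8,.06),(28,.06),(28,.036)]
    uv=[(pj(np.array([x+u[0]*k/1000,y+u[1]*k/1000,z]))-[235,200])*S for k,z in pts]
    cv2.polylines(big,[np.array(uv).round().astype(np.int32)],False,col,1)
    c=[(pj(np.array([x+.054*np.cos(h),y+.054*np.sin(h),.036]))-[235,200])*S for h in np.arange(0,6.4,.1)]
    cv2.polylines(big,[np.array(c).round().astype(np.int32)],False,col,1)
dr(.53,.2285,-28,(0,255,0)); cv2.imwrite("pics/f.png",big)
E
```

```text
Traceback (most recent call last):
NameError: name '_PM' is not defined. Did you mean: 'PM'?
```

```bash
cat > lidfit.py <<'E'
from h import _PM
from h import *
S=5
def go(name,x,y,yaw,c0=235,r0=200,w=145,h=130,zs=.03):
    st(); K,V=_PM("wrist"); im=vision.grab_frame("wrist")
    c=im[r0:r0+h,c0:c0+w,::-1]
    big=cv2.resize(c,None,fx=S,fy=S,interpolation=2); cv2.imwrite(f"pics/{name}0.png",big); big=big.copy()
    def pj(p): q=V[:3,:3]@p+V[:3,3]; q=K@q; return ((q[:2]/q[2])-[c0-.5,r0-.5])*S
    a=np.radians(yaw); u=np.array([-np.sin(a),np.cos(a)])
    pts=[(-28,.006),(-28,.030),(-8,.030),(-8,.036),(8,.036),(8,.030),(28,.030),(28,.006)]
    cv2.polylines(big,[np.array([pj(np.array([x+u[0]*k/1000,y+u[1]*k/1000,z+zs])) for k,z in pts]).round().astype(np.int32)],False,(0,255,0),1)
    cv2.polylines(big,[np.array([pj(np.array([x+.054*np.cos(h),y+.054*np.sin(h),zs+.006])) for h in np.arange(0,6.4,.1)]).round().astype(np.int32)],False,(0,255,0),1)
    cv2.imwrite(f"pics/{name}.png",big)
E
sed -n 1,12p h.py; python3 -c "
from lidfit import *
go('f',.53,.2285,-28)"
```

```text
import numpy as np, cv2
from rig import bot, vision
_c={}
def PM(c):
    if c!="wrist" and c in _c: return _c[c]
    _c[c]=_PM(c); return _c[c]
def _PM(c):
    k=vision.calibration(c); return np.array(k["K"]),np.array(k["view"])
def proj(c,p):
    K,V=PM(c); p=np.atleast_2d(p); q=(V[:3,:3]@p.T).T+V[:3,3]; q=(K@q.T).T; return q[:,:2]/q[:,2:]
def ray(c,uv):
    K,V=PM(c); R=V[:3,:3]; o=-R.T@V[:3,3]; d=R.T@(np.linalg.inv(K)@np.array([uv[0],uv[1],1.])); return o,d/np.linalg.norm(d)
t 3.15 tcp [0.4909 0.2697 0.1926] yaw -27.88 tilt [ 0.  0. -1.] F [ 0.34  0.21 -0.28] T [-0.05  0.01  0.03] w 0.997
```

View pics/f.png

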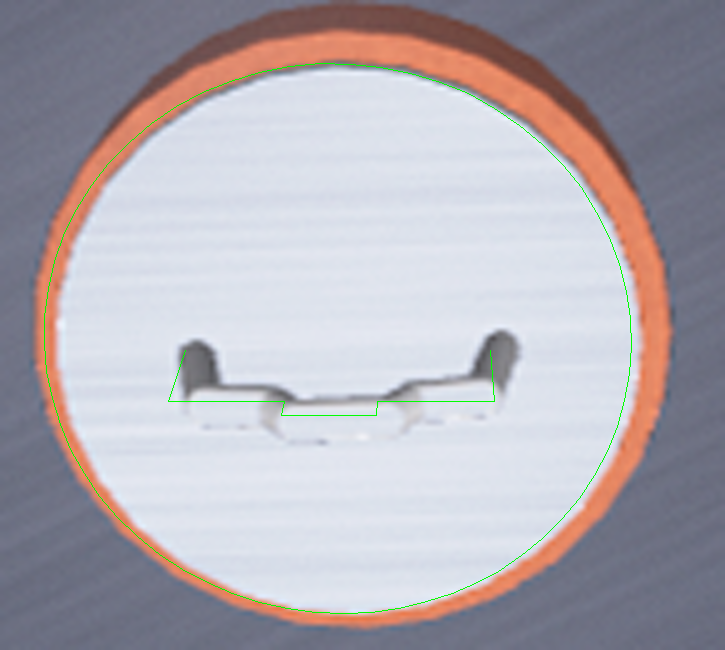

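View pics/f0.png

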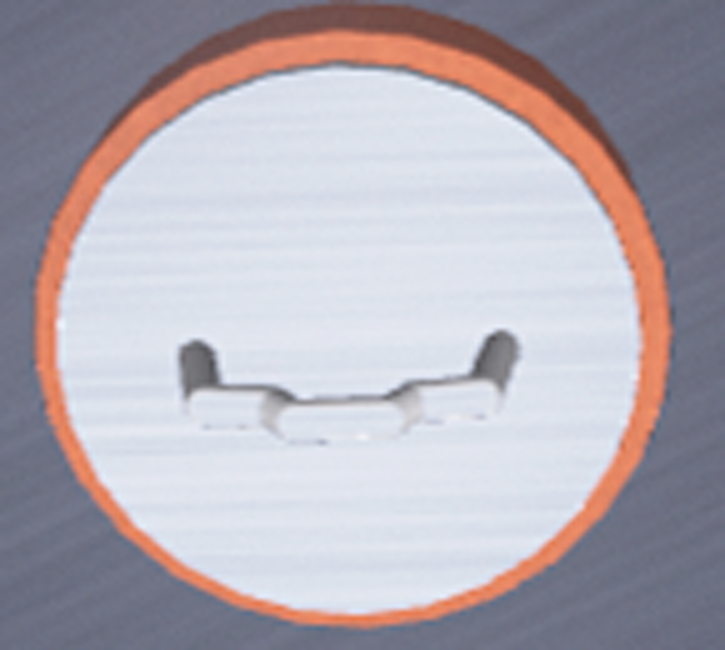

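```bash
python3 - <<'E'
from h import *
goal([.59,-.0015,.24],-3)
E
```

```text
turn deg [ 1.000e-02 -1.000e-02 -2.487e+01] shift cm [-19.34  21.43  -4.75]
```

Emit:
{"method": "servo_tool", "body": {"steps": [[[0, 0, -2.5], [-1.9, 2.1, -2], 8.5], [[0, 0, -5], [-3.9, 4.3, -4], 8.5], [[0, 0, -7.5], [-5.8, 6.4, -4.8], 8.5], [[0, 0, -10], [-7.7, 8.6, -4.8], 8.5], [[0, 0, -12.4], [-9.7, 10.7, -4.8], 8.5], [[0, 0, -14.9], [-11.6, 12.9, -4.8], 8.5], [[0, 0, -17.4], [-13.5, 15, -4.8], 8.5], [[0, 0, -19.9], [-15.5, 17.1, -4.8], 8.5], [[0, 0, -22.4], [-17.4, 19.3, -4.8], 8.5], [[0, 0, -24.9], [-19.3, 21.4, -4.8], 8.5]]}}

```text
time: 4.2
tool_pos: [0.5903, -0.0023, 0.2405]
ee_rot: [0.0, 0.725, 0.689, 0.0]
wrist_force: [-0.9, 0.4, -0.3]
width: 0.992
```

Emit:
{"method": "servo_tool", "body": {"steps": [[[0, 0, 0], [0, 0, 0], 8.5], [[0, 0, 0], [0, 0, 0], 8.5]]}}

```text
time: 4.4
tool_pos: [0.59, -0.0016, 0.2403]
ee_rot: [-0.0, 0.726, 0.688, -0.0]
wrist_force: [-0.7, -0.3, -0.1]
width: 0.995
```

```bash
cat > lf.py <<'E'
from m import *
def go(name,x,y,yaw,z0=.004):
    st(); K,V=_PMh("wrist"); im=vision.grab_frame("wrist")
    S=1; big=im[:,:,::-1].copy()
    f=T((x,y),np.radians(yaw),z0)
    def pj(p):
        q=(V[:3,:3]@p.T).T+V[:3,3]; q=(K@q.T).T; return q[:,:2]/q[:,2:]
    for P in LIFT:
        uv=pj(f(P))
        for i in range(8):
            for j in range(i):
                if (P[i]!=P[j]).sum()==1: cv2.line(big,tuple(int(v) for v in uv[i]),tuple(int(v) for v in uv[j]),(0,255,0),1)
    cv2.imwrite(f"pics/{name}.png",big)
from h import _PM as _PMh
E
python3 -c "
from lf import *
go('g',.599,-.0015,-3); goal([.599,-.0015,.19],-3)"
```

```text
t 4.4 tcp [ 0.59   -0.0016  0.2403] yaw -3.08 tilt [-0.  0. -1.] F [-0.71 -0.28 -0.07] T [-0.   -0.01 -0.03] w 0.995
turn deg [-0.   -0.01 -0.06] shift cm [0.02 0.91 5.04]
```

View pics/g.png

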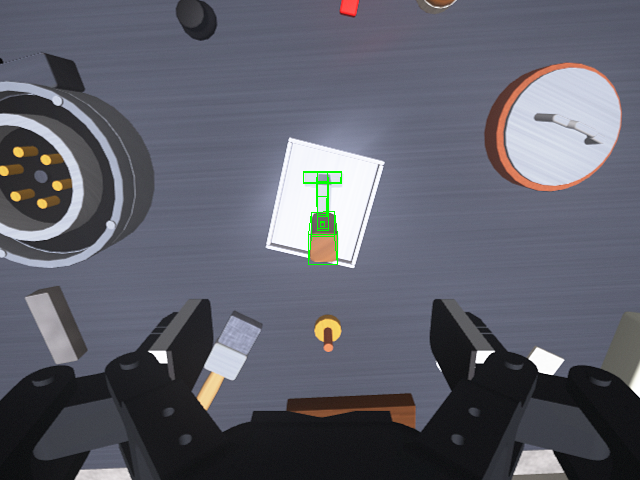

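Emit:
{"method": "servo_tool", "body": {"steps": [[[0, 0, 0], [0, 0.9, 2], 8.5], [[0, 0, 0], [0, 0.9, 5], 8.5], [[0, 0, 0], [0, 0.9, 8], 8.5], [[0, 0, 0], [0, 0.9, 11], 8.5], [[0, 0, 0], [0, 0.9, 13.2], 8.5], [[0, 0, 0], [0, 0.9, 13.2], 8.5], [[0, 0, 0], [0, 0.9, 13.2], 4]], "newtons": 60}}

```text
time: 5.15
tool_pos: [0.5991, -0.0017, 0.1093]
ee_rot: [0.0, 0.725, 0.688, 0.0]
wrist_force: [0.8, 0.8, 0.8]
width: 0.847
```

Emit:
{"method": "servo_tool", "body": {"steps": [[[0, 0, 0], [0, 0, 0], 0], [[0, 0, 0], [0, 0, 0], 0], [[0, 0, 0], [0, 0, 0], 0], [[0, 0, 0], [0, 0, 0], 0], [[0, 0, 0], [0, 0, 0], 0]], "newtons": 60}}

```text
time: 5.65
tool_pos: [0.5994, -0.0025, 0.1093]
ee_rot: [0.0, 0.726, 0.688, 0.001]
wrist_force: [0.0, 2.1, 5.4]
width: 0.227
```

```bash
python3 -c "
from lf import *
go('h',.599,-.0015,-3)
im=vision.grab_frame('side'); cv2.imwrite('pics/h_s.png',im[:,:,::-1])"
```

```text
t 5.65 tcp [ 0.5994 -0.0025  0.1093] yaw -3.07 tilt [ 0.001  0.    -1.   ] F [0.02 2.09 5.43] T [ 0.43  0.04 -0.08] w 0.227
```

View pics/h.png

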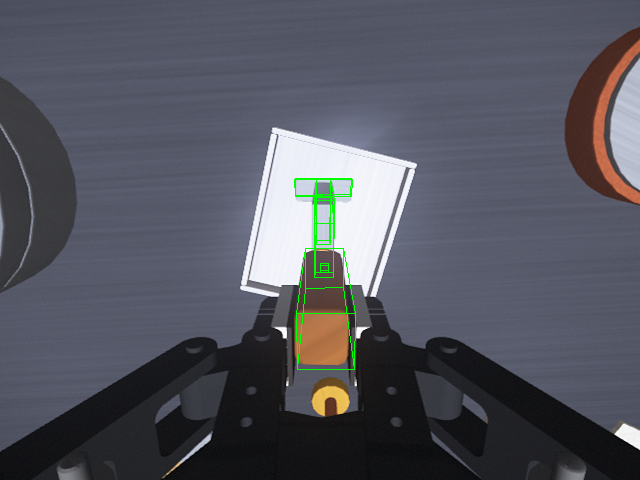

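View pics/h_s.png

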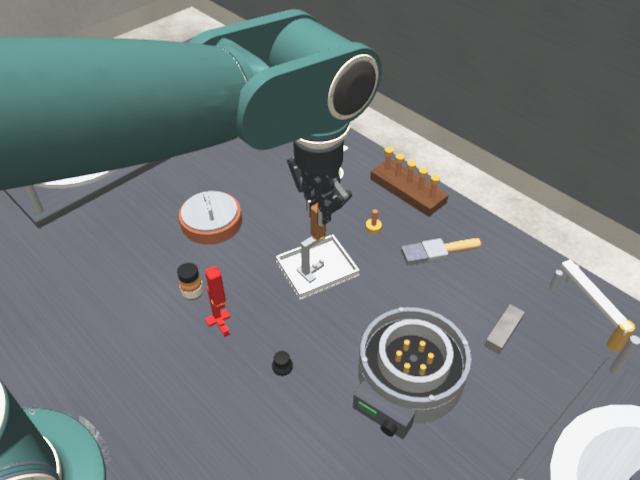

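Emit:
{"method": "servo_tool", "body": {"steps": [[[0, 0, 0], [0, 0, -1], 0], [[0, 0, 0], [0, 0, -3], 0], [[0, 0, 0], [0, 0, -6], 0], [[0, 0, 0], [0, 0, -9], 0], [[0, 0, 0], [0, 0, -11], 0], [[0, 0, 0], [0, 0, -11.5], 0]], "newtons": 80}}

```text
time: 6.35
tool_pos: [0.5996, -0.0027, 0.2263]
ee_rot: [0.001, 0.726, 0.688, 0.001]
wrist_force: [0.1, -0.2, -2.7]
width: 0.222
```

```bash
python3 -c "
from h import *
st(); goal([.4905,.25,.224],-26)"
```

```text
t 6.35 tcp [ 0.5996 -0.0027  0.2263] yaw -3.08 tilt [ 0.003 -0.    -1.   ] F [ 0.06 -0.17 -2.66] T [ 0.02 -0.06  0.02] w 0.222
turn deg [ 0.18 -0.03 22.92] shift cm [ 24.65 -12.25   0.19]
```

Emit:
{"method": "servo_tool", "body": {"steps": [[[0, 0, 2], [1.5, -0.7, 0], 0], [[0, 0, 4.5], [4.2, -2.1, 0], 0], [[0, 0, 7], [7.2, -3.6, 0], 0], [[0, 0, 10], [10.2, -5.1, 0], 0], [[0, 0, 12.5], [13.2, -6.6, 0], 0], [[0, 0, 15], [16.2, -8.1, 0], 0], [[0, 0, 18], [19.2, -9.6, 0], 0], [[0, 0, 21], [22.2, -11, 0], 0], [[0, 0, 22.9], [24, -12, 0], 0], [[0, 0, 22.9], [24.6, -12.2, 0], 0]]}}

```text
time: 7.35
tool_pos: [0.4893, 0.251, 0.2224]
ee_rot: [-0.0, 0.848, 0.531, -0.001]
wrist_force: [-0.2, 0.4, -2.9]
width: 0.22
```

Emit:
{"method": "servo_tool", "body": {"steps": [[[0, 0, 0], [0, 0, 0], 0], [[0, 0, 0], [0, 0, 0], 0]]}}

```text
time: 7.55
tool_pos: [0.4906, 0.2489, 0.2229]
ee_rot: [0.0, 0.848, 0.53, -0.0]
wrist_force: [0.4, 0.6, -2.9]
width: 0.218
```

```bash
python3 -c "
from lidfit import *
go('i',.5312,.2304,-26,c0=0,r0=0,w=640,h=480) if 0 else None
st(); goal([.4905,.25,.18],-26)
im=vision.grab_frame('wrist'); cv2.imwrite('pics/i.png',im[:,:,::-1])"
```

```text
t 7.55 tcp [0.4906 0.2489 0.2229] yaw -25.95 tilt [-0.001 -0.001 -1.   ] F [ 0.39  0.56 -2.85] T [-0.06 -0.03 -0.01] w 0.218
turn deg [-0.01  0.05  0.05] shift cm [ 0.1  -0.06  4.29]
```

View pics/i.png

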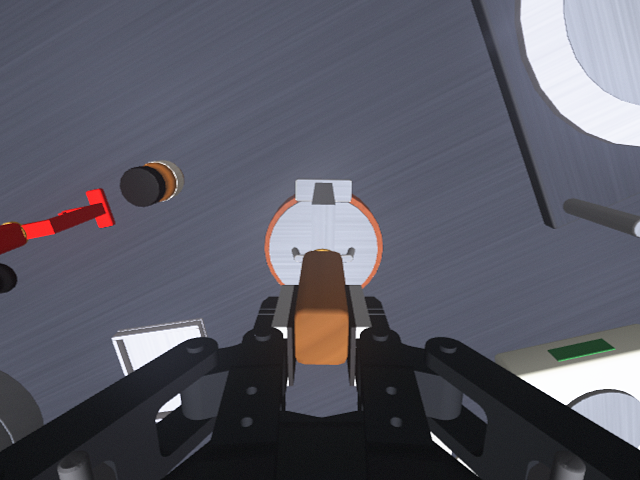

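```bash
python3 -c "
from h import *
im=cv2.imread('pics/i.png'); cv2.imwrite('pics/i2.png',cv2.resize(im[170:300,250:400],None,fx=5,fy=5,interpolation=2))"
```

```text
(no output)
```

View pics/i2.png

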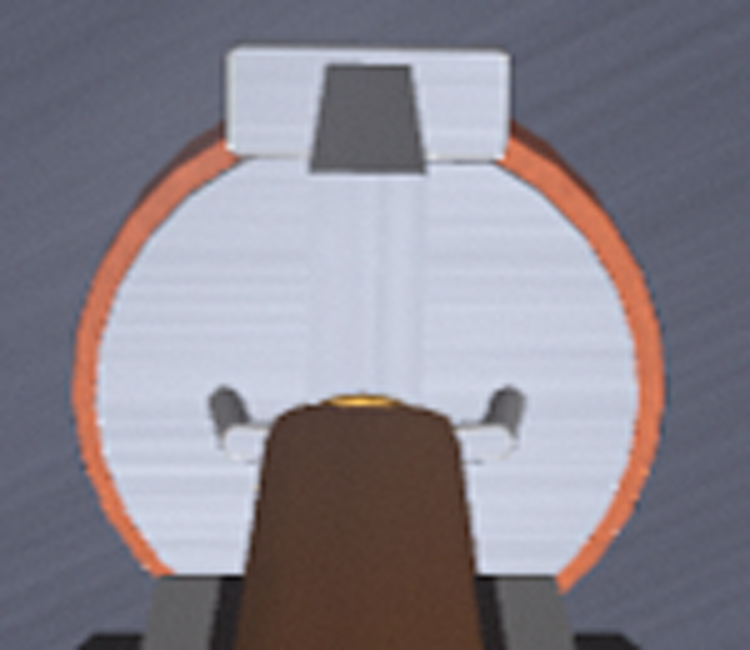

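Emit:
{"method": "servo_tool", "body": {"steps": [[[0, 0, 0], [0.1, 0, 1], 0], [[0, 0, 0], [0.1, 0, 3], 0], [[0, 0, 0], [0.1, 0, 4.5], 0], [[0, 0, 0], [0.1, 0, 5.3], 0], [[0, 0, 0], [0.1, 0, 5.3], 0]]}}

```text
time: 8.1
tool_pos: [0.4905, 0.2501, 0.1689]
ee_rot: [-0.0, 0.848, 0.53, -0.001]
wrist_force: [-0.7, 0.0, -1.9]
width: 0.22
```

```bash
python3 -c "
from h import *
st(); goal([.4905,.25,.1476],-26)
for c in ['side','wrist','top']:
    im=vision.grab_frame(c); cv2.imwrite('pics/j_%s.png'%c,im[:,:,::-1])
im=cv2.imread('pics/j_side.png'); cv2.imwrite('pics/j_s2.png',cv2.resize(im[130:250,150:280],None,fx=5,fy=5,interpolation=2))"
```

```text
t 8.1 tcp [0.4905 0.2501 0.1689] yaw -25.99 tilt [-0.002 -0.001 -1.   ] F [-0.74  0.01 -1.85] T [-0.02 -0.04  0.  ] w 0.22
turn deg [-0.07  0.09  0.01] shift cm [-0.    0.01  2.13]
```

View pics/j_s2.png

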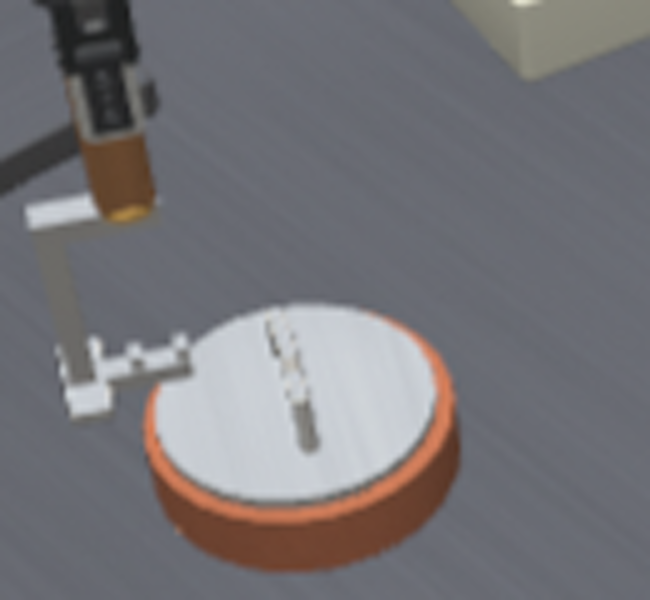

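View pics/j_wrist.png

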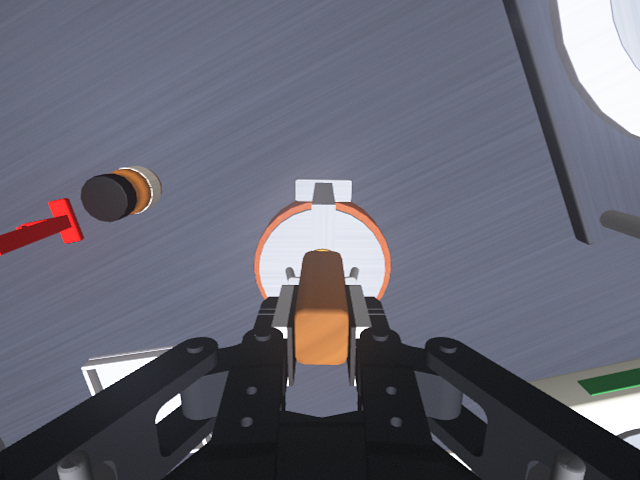

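Emit:
{"method": "servo_tool", "body": {"steps": [[[0, 0, 0], [0, 0, 0.8], 0], [[0, 0, 0], [0, 0, 1.6], 0], [[0, 0, 0], [0, 0, 2.1], 0], [[0, 0, 0], [0, 0, 2.1], 0]]}}

```text
time: 8.65
tool_pos: [0.4904, 0.2503, 0.1482]
ee_rot: [-0.0, 0.848, 0.53, -0.001]
wrist_force: [0.3, -0.4, -2.6]
width: 0.218
```

```bash
python3 -c "
from h import *
st(); goal([.5312,.2304,.1476],-26)
for c in ['side']:
    im=vision.grab_frame(c); cv2.imwrite('pics/k_%s.png'%c,im[:,:,::-1])
im=cv2.imread('pics/k_side.png'); cv2.imwrite('pics/k_s2.png',cv2.resize(im[130:250,150:280],None,fx=5,fy=5,interpolation=2))"
```

```text
t 8.65 tcp [0.4904 0.2503 0.1482] yaw -25.97 tilt [-0.001 -0.001 -1.   ] F [ 0.3  -0.42 -2.59] T [-0.06 -0.04  0.04] w 0.218
turn deg [-0.06  0.07  0.03] shift cm [-0.01  4.54  0.06]
```

View pics/k_s2.png

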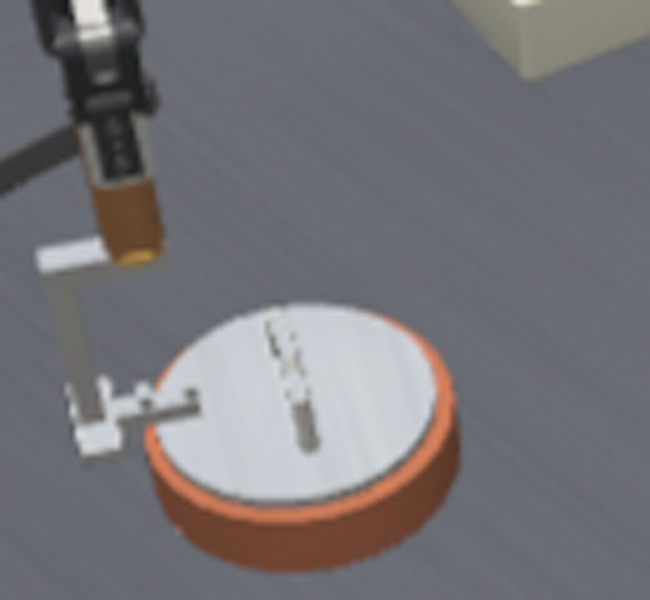

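Emit:
{"method": "servo_tool", "body": {"steps": [[[0, 0, 0], [0, 0.5, 0.05], 0], [[0, 0, 0], [0, 1.3, 0.05], 0], [[0, 0, 0], [0, 2.1, 0.05], 0], [[0, 0, 0], [0, 2.8, 0.05], 0], [[0, 0, 0], [0, 3.5, 0.05], 0], [[0, 0, 0], [0, 4.1, 0.05], 0], [[0, 0, 0], [0, 4.5, 0.05], 0], [[0, 0, 0], [0, 4.5, 0.05], 0]]}}

```text
time: 9.5
tool_pos: [0.5317, 0.2305, 0.1488]
ee_rot: [-0.0, 0.848, 0.53, -0.0]
wrist_force: [1.2, 1.7, -2.1]
width: 0.217
```

```bash
python3 -c "
from h import *
st(); goal([.5312,.2304,.1476],-26)
for c in ['side','wrist']:
    im=vision.grab_frame(c); cv2.imwrite('pics/l_%s.png'%c,im[:,:,::-1])
im=cv2.imread('pics/l_side.png'); cv2.imwrite('pics/l_s2.png',cv2.resize(im[130:250,150:280],None,fx=6,fy=6,interpolation=2)[:600])
im=cv2.imread('pics/l_wrist.png'); cv2.imwrite('pics/l_w2.png',cv2.resize(im[150:300,220:420],None,fx=4,fy=4,interpolation=2))"
```

```text
t 9.5 tcp [0.5317 0.2305 0.1488] yaw -26.0 tilt [-0. -0. -1.] F [ 1.23  1.66 -2.08] T [-0.03 -0.01 -0.05] w 0.217
turn deg [-0.01  0.01  0.  ] shift cm [-0.03 -0.04  0.12]
```

View pics/l_s2.png

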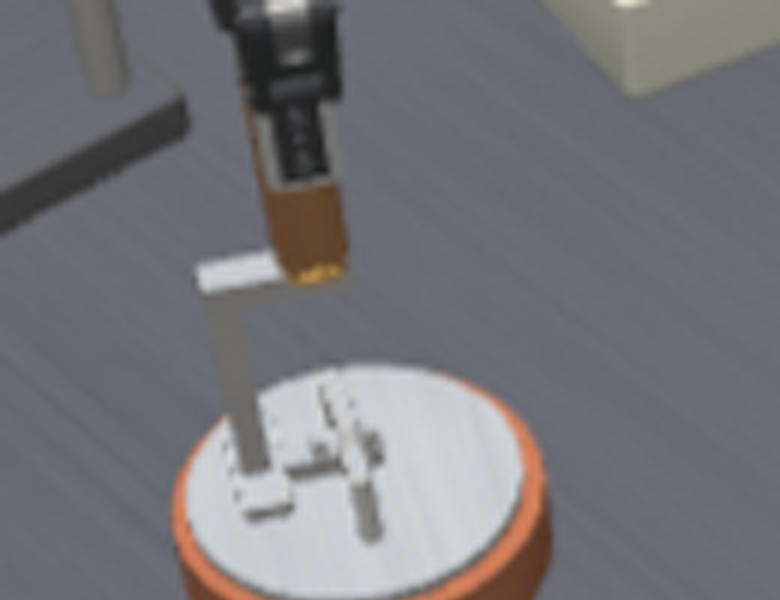

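View pics/l_w2.png

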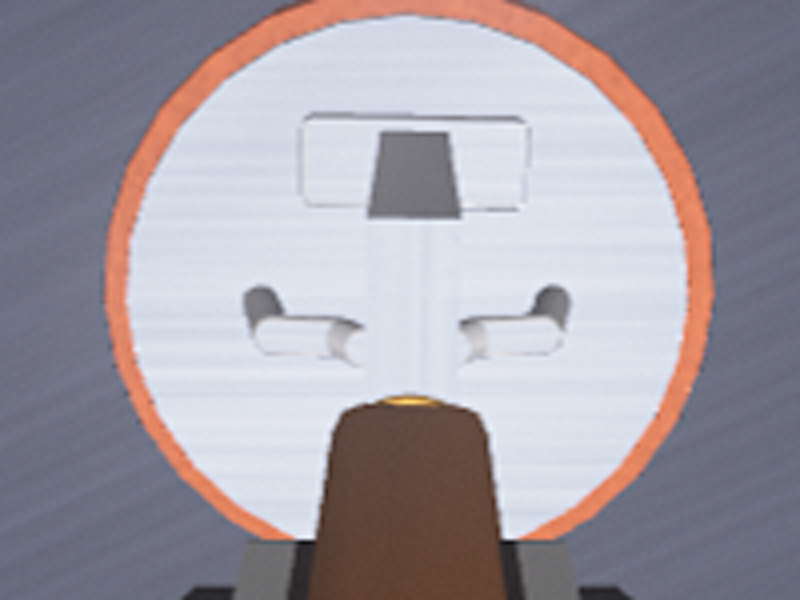

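Emit:
{"method": "servo_tool", "body": {"steps": [[[0, 0, 0], [-0.1, 0, 0], 0], [[0, 0, 0], [-0.12, 0, -0.3], 0], [[0, 0, 0], [-0.12, 0, -0.6], 0], [[0, 0, 0], [-0.12, 0, -0.8], 0], [[0, 0, 0], [-0.12, 0, -0.95], 0], [[0, 0, 0], [-0.12, 0, -1.05], 0], [[0, 0, 0], [-0.12, 0, -1.15], 0], [[0, 0, 0], [-0.12, 0, -1.25], 0], [[0, 0, 0], [-0.12, 0, -1.35], 0]]}}

```text
time: 10.5
tool_pos: [0.5306, 0.2296, 0.162]
ee_rot: [-0.0, 0.848, 0.53, -0.0]
wrist_force: [-0.3, 0.0, -6.9]
width: 0.219
```

```bash
python3 -c "
from h import *
st()
for c in ['side','wrist']:
    im=vision.grab_frame(c); cv2.imwrite('pics/m_%s.png'%c,im[:,:,::-1])
im=cv2.imread('pics/m_side.png'); cv2.imwrite('pics/m_s2.png',cv2.resize(im[130:250,150:280],None,fx=6,fy=6,interpolation=2)[:600])
im=cv2.imread('pics/m_wrist.png'); cv2.imwrite('pics/m_w2.png',cv2.resize(im[150:300,220:420],None,fx=4,fy=4,interpolation=2));st()"
```

```text
t 10.5 tcp [0.5306 0.2296 0.162 ] yaw -25.97 tilt [-0.001 -0.    -1.   ] F [-0.27  0.01 -6.91] T [ 0.   -0.08  0.04] w 0.219
t 10.6 tcp [0.5307 0.2297 0.1623] yaw -25.97 tilt [-0. -0. -1.] F [ 0.81  0.58 -6.78] T [ 0.04 -0.03 -0.05] w 0.217
```

View pics/m_s2.png

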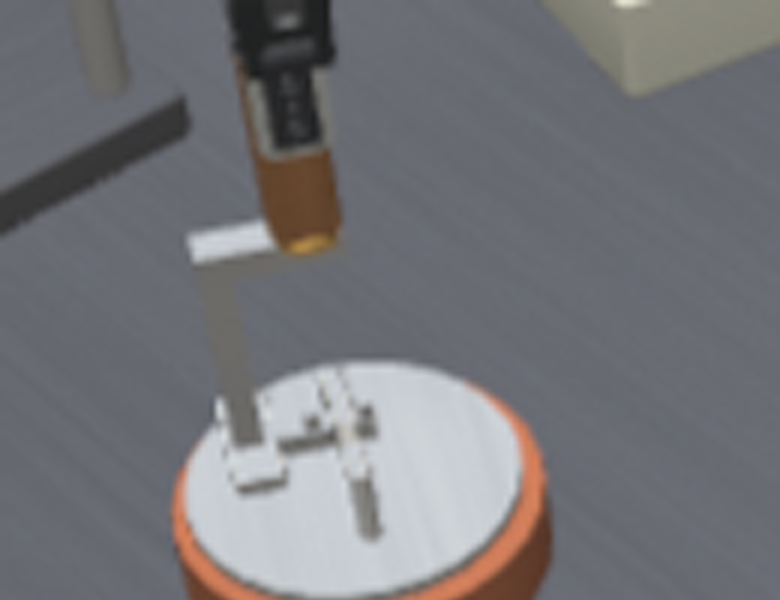

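View pics/m_w2.png

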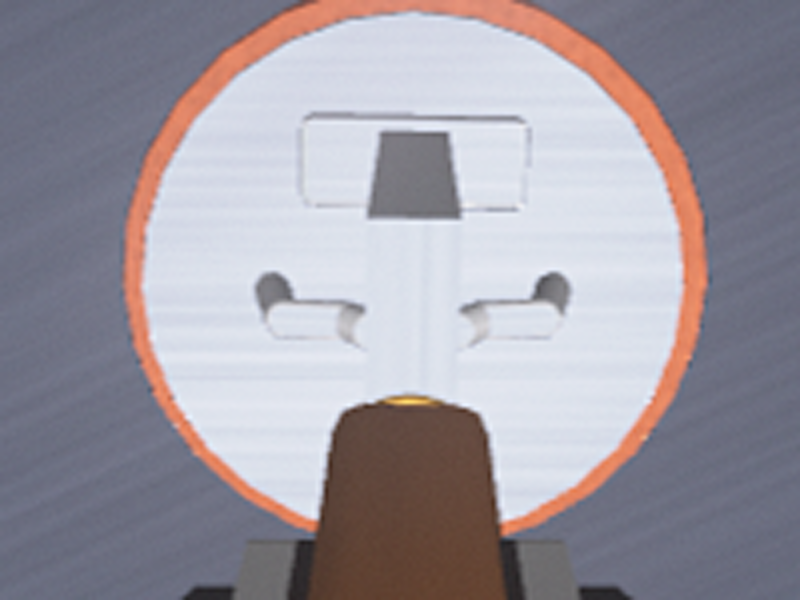

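Emit:
{"method": "servo_tool", "body": {"steps": [[[0, 0, 0], [0, 0, -0.2], 0], [[0, 0, 0], [0, 0, -0.6], 0], [[0, 0, 0], [0, 0, -1.2], 0], [[0, 0, 0], [0, 0, -2], 0], [[0, 0, 0], [0, 0, -3], 0], [[0, 0, 0], [0, 0, -4], 0], [[0, 0, 0], [0, 0, -5], 0], [[0, 0, 0], [0, 0, -6], 0], [[0, 0, 0], [0, 0, -7], 0], [[0, 0, 0], [0, 0, -8], 0]]}}

```text
time: 11.6
tool_pos: [0.5307, 0.2297, 0.2433]
ee_rot: [0.0, 0.848, 0.53, 0.0]
wrist_force: [-0.2, 0.1, -7.2]
width: 0.221
```

Emit:
{"method": "servo_tool", "body": {"steps": [[[0, 0, 0], [0, 0, -0.4], 0], [[0, 0, 0], [0, 0, -0.6], 0], [[0, 0, 0], [0, 0, -0.6], 0]]}}

```text
time: 11.9
tool_pos: [0.5308, 0.2297, 0.2484]
ee_rot: [-0.0, 0.848, 0.53, -0.0]
wrist_force: [0.2, 0.4, -7.3]
width: 0.221
```

```bash
python3 -c "
from h import *
st()
for c in ['side','wrist']:
    im=vision.grab_frame(c); cv2.imwrite('pics/n_%s.png'%c,im[:,:,::-1])
im=cv2.imread('pics/n_side.png'); cv2.imwrite('pics/n_s2.png',cv2.resize(im[80:240,140:290],None,fx=4,fy=4,interpolation=2)[:600])
st()"
```

```text
t 11.9 tcp [0.5308 0.2297 0.2484] yaw -25.97 tilt [-0.  0. -1.] F [ 0.23  0.42 -7.32] T [-0.02 -0.06 -0.  ] w 0.221
t 12.0 tcp [0.5307 0.2297 0.2479] yaw -25.97 tilt [-0.001 -0.    -1.   ] F [ 0.03  0.25 -5.83] T [-0.01 -0.03  0.03] w 0.221
```

View pics/n_s2.png

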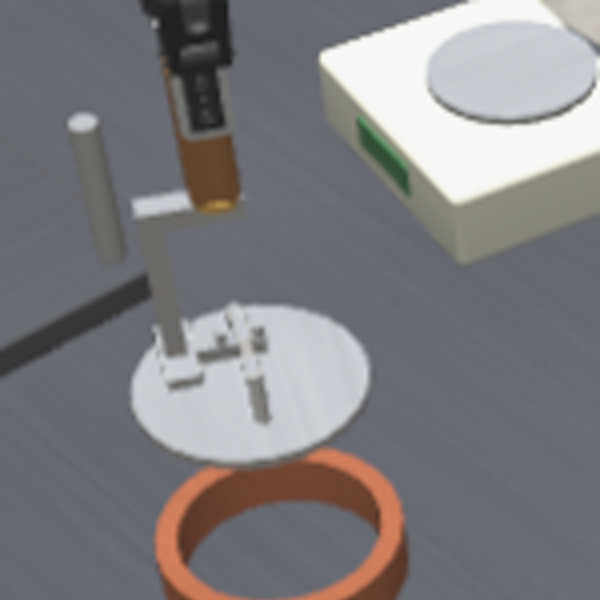

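View pics/n_wrist.png

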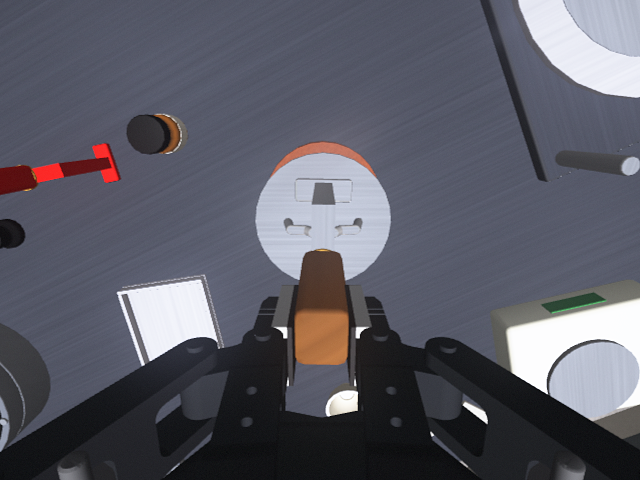

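```bash
python3 -c "
import cv2
t=cv2.imread('pics/a_top.png');s=cv2.imread('pics/a_side.png')
cv2.imwrite('pics/o_t.png',cv2.resize(t[215:325,380:490],None,fx=5.4,fy=5.4,interpolation=2))
cv2.imwrite('pics/o_s.png',cv2.resize(s[300:440,345:480],None,fx=4.2,fy=4.2,interpolation=2))
"
```

```text
(no output)
```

View pics/o_t.png

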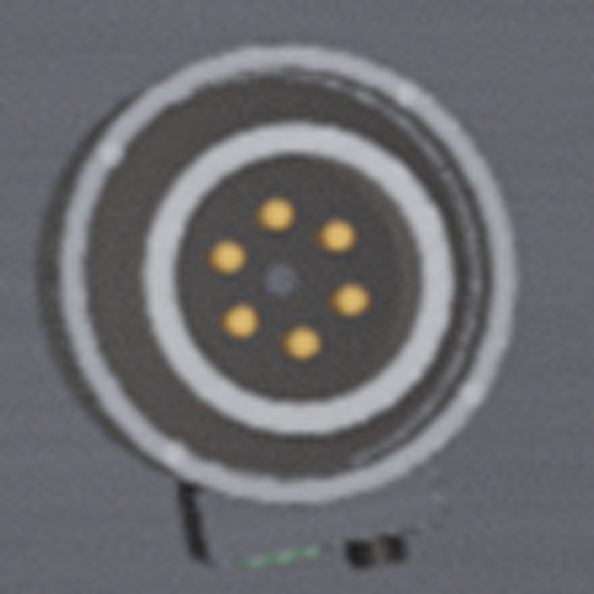

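View pics/o_s.png

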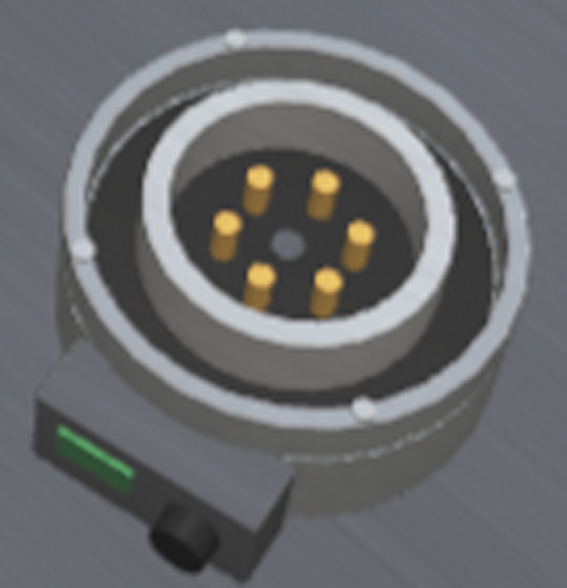

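```bash
cat > ring.py <<'E'
from h import *
from scipy.optimize import minimize
def fit(c,img,x0,ri,ro,z,free=False):
    g=cv2.GaussianBlur(img.astype(np.float32).mean(2),(0,0),.6)
    th=np.linspace(0,2*np.pi,240,endpoint=False)
    def samp(x,r): 
        uv=proj(c,np.c_[x[0]+r*np.cos(th),x[1]+r*np.sin(th),np.full(240,z)]).astype(np.float32)
        return cv2.remap(g,uv[:,0].reshape(1,-1),uv[:,1].reshape(1,-1),1).mean()
    def cost(x): return -(samp(x,ri+.0025)+samp(x,(ri+ro)/2)+samp(x,ro-.0025))/3+.5*samp(x,ri-.003)+.5*samp(x,ro+.003)
    r=min((minimize(cost,[x0[0]+a,x0[1]+b],method="Nelder-Mead",options=dict(initial_simplex=[[x0[0]+a,x0[1]+b],[x0[0]+a+.004,x0[1]+b],[x0[0]+a,x0[1]+b+.004]])) for a in(-.005,.005) for b in(-.005,.005)),key=lambda r:r.fun)
    return r.x,r.fun
if __name__=="__main__":
    for c in ("top","side"):
        im=cv2.imread(f"pics/a_{c}.png")
        print(c,"liner",fit(c,im,(.55,-.264),.046,.056,.078),"casing",fit(c,im,(.55,-.264),.076,.084,.068))
E
python3 ring.py
```

```text
top liner (array([ 0.54765432, -0.26575863]), np.float64(-95.4471435546875)) casing (array([ 0.54966068, -0.26475914]), np.float64(-65.79730987548828))
side liner (array([ 0.54721023, -0.26396847]), np.float64(-114.15565490722656)) casing (array([ 0.54944047, -0.26253116]), np.float64(-81.52275085449219))
```

Emit:
{"method": "servo_tool", "body": {"steps": [[[0, 0, 0], [-0.44, 0.23, 0], 0], [[0, 0, 0], [-1.33, 0.7, 0], 0], [[0, 0, 0], [-2.65, 1.4, 0], 0], [[0, 0, 0], [-4.42, 2.34, 0], 0], [[0, 0, 0], [-6.63, 3.51, 0], 0], [[0, 0, 0], [-9.28, 4.92, 0], 0], [[0, 0, 0], [-11.93, 6.32, 0], 0], [[0, 0, 0], [-14.58, 7.72, 0], 0], [[0, 0, 0], [-17.23, 9.13, 0], 0], [[0, 0, 0], [-19.88, 10.53, 0], 0]]}}

```text
time: 13.0
tool_pos: [0.5379, 0.0025, 0.2485]
ee_rot: [0.0, 0.848, 0.53, 0.0]
wrist_force: [0.9, 0.1, -6.5]
width: 0.215
```

Emit:
{"method": "servo_tool", "body": {"steps": [[[0, 0, 0], [-2.65, 1.4, 0], 0], [[0, 0, 0], [-5.3, 2.81, 0], 0], [[0, 0, 0], [-7.95, 4.21, 0], 0], [[0, 0, 0], [-10.6, 5.62, 0], 0], [[0, 0, 0], [-13.25, 7.02, 0], 0], [[0, 0, 0], [-15.9, 8.42, 0], 0], [[0, 0, 0], [-18.1, 9.6, 0], 0], [[0, 0, 0], [-19.9, 10.5, 0], 0], [[0, 0, 0], [-21.2, 11.2, 0], 0], [[0, 0, 0], [-22, 11.7, 0], 0]]}}

```text
time: 14.0
tool_pos: [0.5467, -0.2457, 0.2484]
ee_rot: [-0.0, 0.848, 0.53, -0.0]
wrist_force: [0.2, -0.1, -5.4]
width: 0.222
```

```bash
python3 -c "
from h import *
st(); goal([.5475,-.264,.2479],-26)"
```

```text
t 14.0 tcp [ 0.5467 -0.2457  0.2484] yaw -26.04 tilt [-0. -0. -1.] F [ 0.2  -0.12 -5.36] T [-0.01 -0.05 -0.04] w 0.222
turn deg [-0.01  0.01 -0.04] shift cm [-1.61  0.88  0.05]
```

Emit:
{"method": "servo_tool", "body": {"steps": [[[0, 0, 0], [-0.6, 0.4, 0], 0], [[0, 0, 0], [-1.2, 0.7, 0], 0], [[0, 0, 0], [-1.6, 0.9, 0], 0], [[0, 0, 0], [-1.6, 0.9, 0], 0], [[0, 0, 0], [-1.6, 0.9, 0], 0]]}}

```text
time: 14.5
tool_pos: [0.5484, -0.2621, 0.2484]
ee_rot: [-0.0, 0.848, 0.53, 0.0]
wrist_force: [0.1, -0.4, -6.9]
width: 0.222
```

```bash
python3 -c "
from h import *
st(); goal([.5475,-.264,.2479],-26)
for c in ['side','wrist','top']:
    im=vision.grab_frame(c); cv2.imwrite('pics/p_%s.png'%c,im[:,:,::-1])
im=cv2.imread('pics/p_side.png'); cv2.imwrite('pics/p_s2.png',cv2.resize(im[240:440,330:490],None,fx=3,fy=3,interpolation=2)[:600])
"
```

```text
t 14.5 tcp [ 0.5484 -0.2621  0.2484] yaw -25.95 tilt [-0.  0. -1.] F [ 0.15 -0.39 -6.89] T [-0.01  0.03  0.02] w 0.222
turn deg [-0.   -0.01  0.05] shift cm [-0.2   0.    0.05]
```

View pics/p_s2.png

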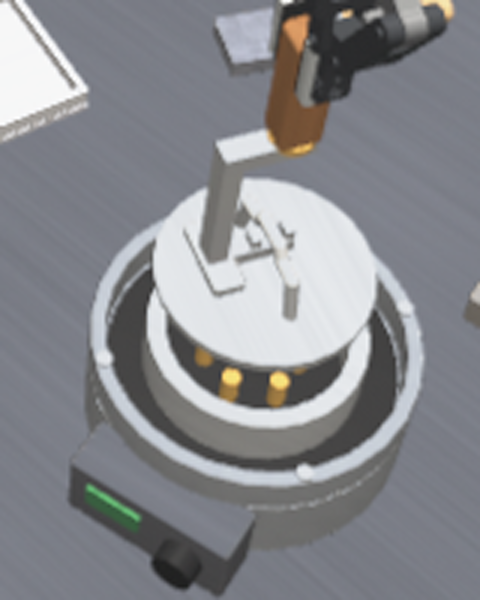

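View pics/p_wrist.png

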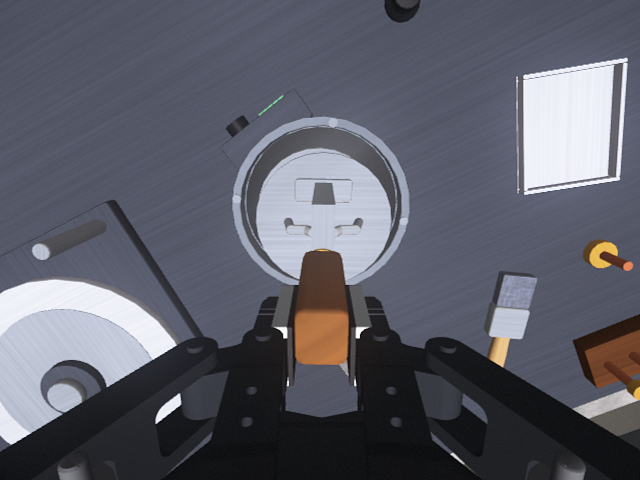

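View pics/p_top.png

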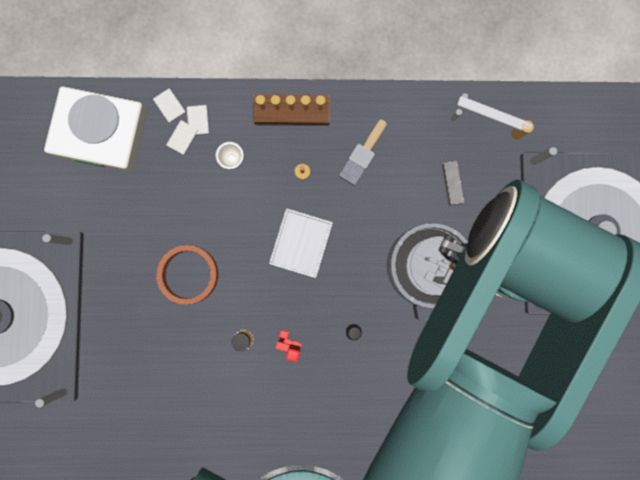

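Emit:
{"method": "servo_tool", "body": {"steps": [[[0, 0, 0], [-0.2, 0, 0.3], 0], [[0, 0, 0], [-0.2, 0, 0.9], 0], [[0, 0, 0], [-0.2, 0, 1.5], 0], [[0, 0, 0], [-0.2, 0, 2.1], 0], [[0, 0, 0], [-0.2, 0, 2.5], 0], [[0, 0, 0], [-0.2, 0, 2.7], 0], [[0, 0, 0], [-0.2, 0, 2.7], 0], [[0, 0, 0], [-0.2, 0, 2.7], 0]]}}

```text
time: 15.45
tool_pos: [0.5475, -0.2643, 0.2216]
ee_rot: [0.0, 0.848, 0.53, 0.0]
wrist_force: [0.6, -1.0, -6.2]
width: 0.22
```

```bash
python3 -c "
from h import *
st(); goal([.5475,-.264,.2179],-26)
for c in ['side','wrist']:
    im=vision.grab_frame(c); cv2.imwrite('pics/q_%s.png'%c,im[:,:,::-1])
im=cv2.imread('pics/q_side.png'); cv2.imwrite('pics/q_s2.png',cv2.resize(im[290:410,345:480],None,fx=5,fy=5,interpolation=2)[:600])
st()"
```

```text
t 15.45 tcp [ 0.5475 -0.2643  0.2216] yaw -25.97 tilt [ 0. -0. -1.] F [ 0.64 -1.   -6.17] T [-0.04 -0.05 -0.02] w 0.22
turn deg [ 0.02 -0.    0.03] shift cm [ 0.03 -0.01  0.37]
t 15.55 tcp [ 0.5475 -0.2643  0.2217] yaw -25.97 tilt [ 0. -0. -1.] F [ 0.69  0.88 -6.21] T [-0.07 -0.04  0.  ] w 0.224
```

View pics/q_s2.png

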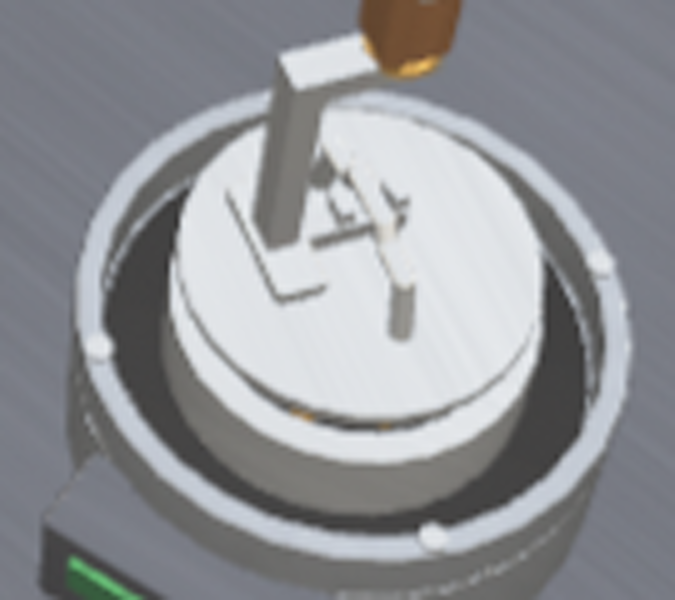

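View pics/q_wrist.png

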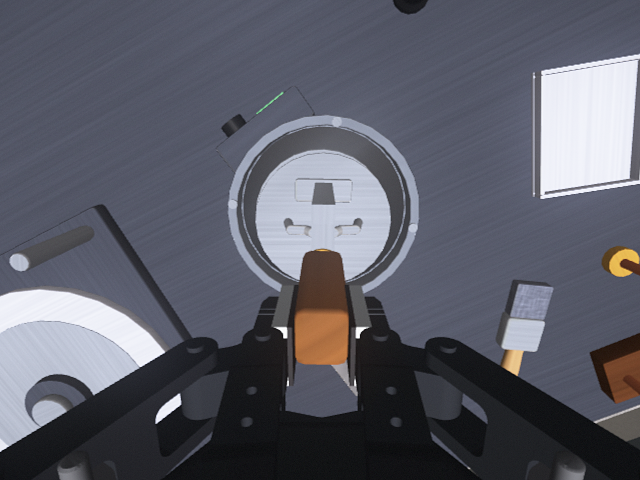

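```bash
python3 - <<'E'
from ring import *
for x in [(.5475,-.2643),(.5472,-.264)]:
    print(proj("side",[[*x,.078],[*x,.098]]))
im=cv2.imread("pics/q_side.png"); c="side"
# disc edge fit: red channel gradient radial, z=.0975 (disc top), ignoring occluded
g=cv2.GaussianBlur(im.astype(np.float32).mean(2),(0,0),.6)
L=vision.regions_of("side","lid_seal")
for l in L[:1]:
    k=cv2.convexHull(max(cv2.findContours(l["mask"].astype(np.uint8),0,1)[0],key=len))[:,0,:]; print(l["score"],l["bbox"])
    for nm,i in (("x",0),):print(k[:,0].min(),k[:,0].max(),(k[:,0].min()+k[:,0].max())/2)
cv2.imwrite("pics/qmask.png",l["mask"].astype(np.uint8)*255)
E
```

```text
[[415.83386928 349.03814814]
 [417.38695968 341.58046979]]
[[415.55148868 349.03597302]
 [417.10001929 341.57825127]]Traceback (most recent call last):
  File "<stdin>", line 11, in <module>
NameError: name 'l' is not defined. Did you mean: 'L'?
```

Emit:
{"method": "servo_tool", "body": {"steps": [[[0, 0, 0], [0, 0, 0.15], 0], [[0, 0, 0], [0, 0, 0.3], 0], [[0, 0, 0], [0, 0, 0.45], 0], [[0, 0, 0], [0, 0, 0.55], 0], [[0, 0, 0], [0, 0, 0.65], 0], [[0, 0, 0], [0, 0, 0.65], 0], [[0, 0, 0], [0, 0, 0.65], 0]]}}

```text
time: 16.3
tool_pos: [0.5474, -0.2643, 0.2149]
ee_rot: [0.0, 0.848, 0.53, -0.0]
wrist_force: [0.6, 0.0, -6.8]
width: 0.219
```

```bash
python3 -c "
from h import *
st()
for c in ['side']:
    im=vision.grab_frame(c); cv2.imwrite('pics/r_%s.png'%c,im[:,:,::-1])
im=cv2.imread('pics/r_side.png'); cv2.imwrite('pics/r_s2.png',cv2.resize(im[290:410,345:480],None,fx=5,fy=5,interpolation=2)[:600])
st()"
```

```text
t 16.3 tcp [ 0.5474 -0.2643  0.2149] yaw -25.97 tilt [-0. -0. -1.] F [ 0.55  0.03 -6.78] T [-0.04 -0.03 -0.03] w 0.219
t 16.35 tcp [ 0.5474 -0.2643  0.215 ] yaw -25.97 tilt [ 0. -0. -1.] F [-0.35  0.42 -7.04] T [-0.05 -0.02 -0.04] w 0.217
```

View pics/r_s2.png

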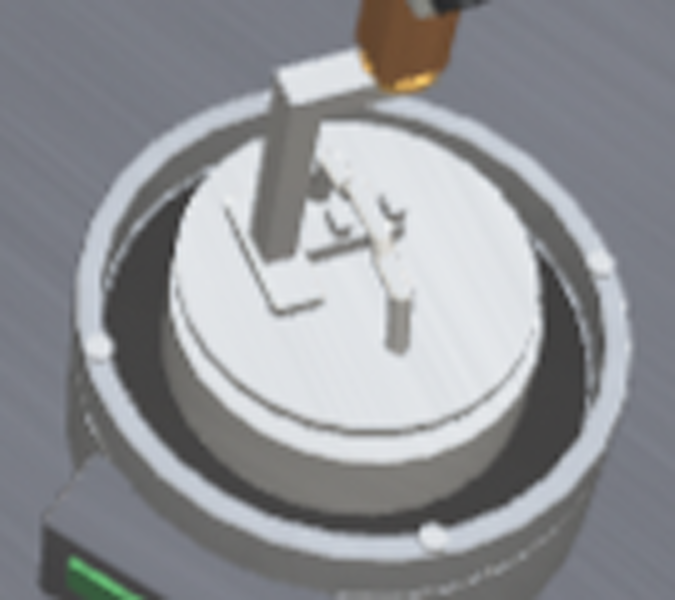

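Emit:
{"method": "servo_tool", "body": {"steps": [[[0, 0, 0], [0, 0, 0.12], 0], [[0, 0, 0], [0, 0, 0.24], 0], [[0, 0, 0], [0, 0, 0.36], 0], [[0, 0, 0], [0, 0, 0.45], 0], [[0, 0, 0], [0, 0, 0.45], 0]]}}

```text
time: 16.85
tool_pos: [0.5474, -0.2643, 0.2102]
ee_rot: [-0.0, 0.848, 0.53, -0.0]
wrist_force: [-0.3, 0.5, -6.2]
width: 0.216
```

```bash
python3 -c "
from h import *
st()
for c in ['side']:
    im=vision.grab_frame(c); cv2.imwrite('pics/s_%s.png'%c,im[:,:,::-1])
im=cv2.imread('pics/s_side.png'); cv2.imwrite('pics/s_s2.png',cv2.resize(im[290:410,345:480],None,fx=5,fy=5,interpolation=2)[:600])
st()"
```

```text
t 16.85 tcp [ 0.5474 -0.2643  0.2102] yaw -25.97 tilt [-0.  0. -1.] F [-0.26  0.5  -6.17] T [-0.08 -0.01 -0.  ] w 0.216
t 16.9 tcp [ 0.5474 -0.2643  0.2103] yaw -25.97 tilt [-0.  0. -1.] F [-0.89  0.25 -6.85] T [-0.03 -0.04 -0.05] w 0.219
```

View pics/s_s2.png

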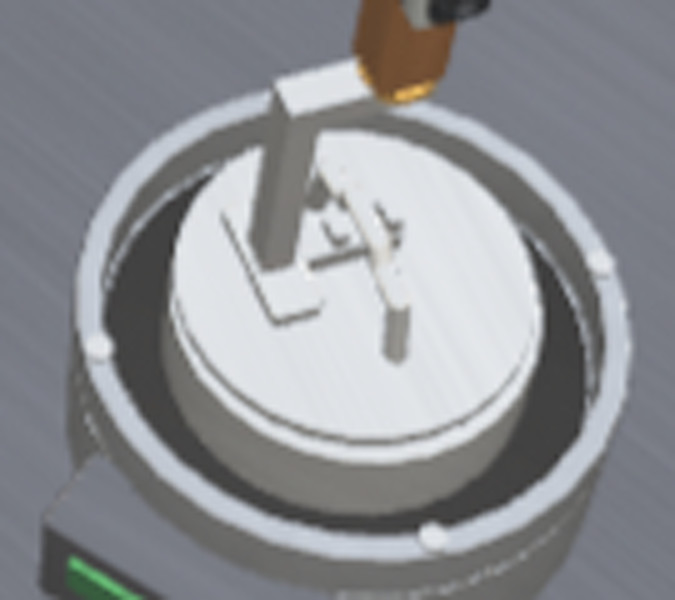

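Emit:
{"method": "servo_tool", "body": {"steps": [[[0, 0, 0], [0, 0, 0.1], 0], [[0, 0, 0], [0, 0, 0.2], 0], [[0, 0, 0], [0, 0, 0.3], 0], [[0, 0, 0], [0, 0, 0.4], 0], [[0, 0, 0], [0, 0, 0.45], 0], [[0, 0, 0], [0, 0, 0.45], 0], [[0, 0, 0], [0, 0, 0.45], 0]]}}

```text
time: 17.6
tool_pos: [0.5475, -0.2643, 0.2061]
ee_rot: [0.0, 0.848, 0.53, 0.0]
wrist_force: [-0.4, 0.3, -2.3]
width: 0.218
```

```bash
python3 -c "
from h import *
st()"
```

```text
t 17.6 tcp [ 0.5475 -0.2643  0.2061] yaw -25.97 tilt [ 0. -0. -1.] F [-0.45  0.28 -2.32] T [-0.01 -0.06 -0.05] w 0.218
```

Emit:
{"method": "servo_tool", "body": {"steps": [[[0, 0, 0], [0, 0, 0.3], 0], [[0, 0, 0], [0, 0, 0.6], 0], [[0, 0, 0], [0, 0, 0.85], 0], [[0, 0, 0], [0, 0, 0.9], 0], [[0, 0, 0], [0, 0, 0.9], 0]]}}

```text
time: 18.1
tool_pos: [0.5474, -0.2643, 0.1968]
ee_rot: [-0.0, 0.848, 0.53, -0.0]
wrist_force: [-1.0, -0.8, -1.4]
width: 0.221
```

```bash
python3 -c "
from h import *
st()
for c in ['side','wrist']:
    im=vision.grab_frame(c); cv2.imwrite('pics/t_%s.png'%c,im[:,:,::-1])
im=cv2.imread('pics/t_side.png'); cv2.imwrite('pics/t_s2.png',cv2.resize(im[290:410,345:480],None,fx=5,fy=5,interpolation=2)[:600])
im=cv2.imread('pics/t_wrist.png'); cv2.imwrite('pics/t_w2.png',cv2.resize(im[100:300,200:450],None,fx=3,fy=3,interpolation=2))
st()"
```

```text
t 18.1 tcp [ 0.5474 -0.2643  0.1968] yaw -25.97 tilt [-0.  0. -1.] F [-1.04 -0.85 -1.38] T [-0.04 -0.04  0.03] w 0.221
t 18.2 tcp [ 0.5475 -0.2643  0.197 ] yaw -25.97 tilt [ 0. -0. -1.] F [ 0.57  0.59 -2.92] T [-0.   -0.02  0.02] w 0.224
```

View pics/t_s2.png

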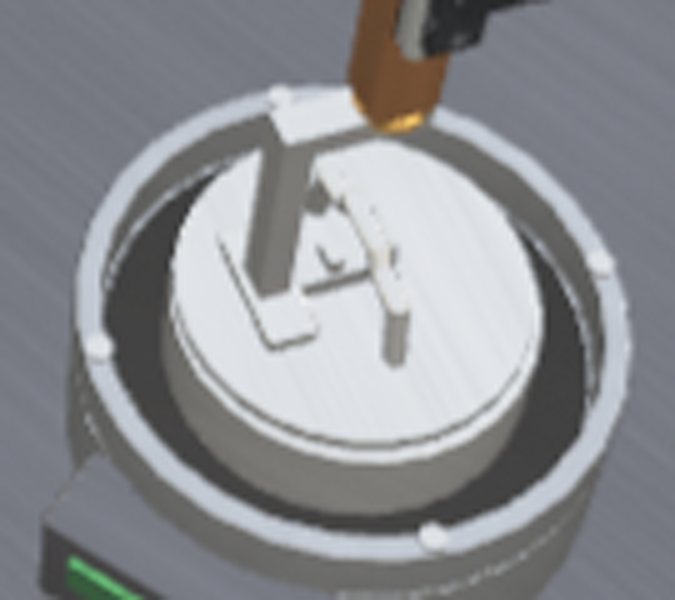

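View pics/t_w2.png

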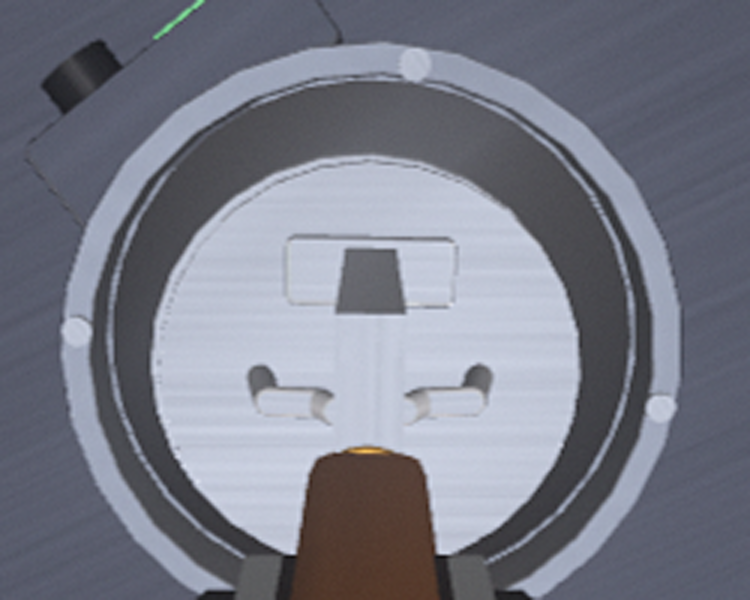

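Emit:
{"method": "servo_tool", "body": {"steps": [[[0, 0, 0], [0, -0.4, 0], 0], [[0, 0, 0], [0, -1, 0], 0], [[0, 0, 0], [0, -1.8, 0], 0], [[0, 0, 0], [0, -2.8, 0], 0], [[0, 0, 0], [0, -4, 0], 0], [[0, 0, 0], [0, -5, 0], 0], [[0, 0, 0], [0, -6, 0], 0], [[0, 0, 0], [0, -6.5, -1], 0], [[0, 0, 0], [0, -7, -3], 0], [[0, 0, 0], [0, -7, -5], 0]]}}

```text
time: 19.2
tool_pos: [0.4839, -0.2333, 0.2484]
ee_rot: [0.0, 0.848, 0.53, 0.0]
wrist_force: [-0.5, -0.7, -2.9]
width: 0.216
```

```bash
python3 -c "
from h import *
st(); goal([.599,-.002,.24],-10); goal([.599,-.002,.24],-3)
for c in ['side']:
    im=vision.grab_frame(c); cv2.imwrite('pics/u_%s.png'%c,im[:,:,::-1])
st()"
```

```text
t 19.2 tcp [ 0.4839 -0.2333  0.2484] yaw -25.97 tilt [ 0. -0. -1.] F [-0.47 -0.71 -2.88] T [-0.01 -0.07 -0.04] w 0.216
turn deg [ 2.000e-02  1.000e-02 -1.597e+01] shift cm [25.84  0.22  0.84]
turn deg [ 2.000e-02  1.000e-02 -2.297e+01] shift cm [25.84  0.22  0.84]
t 19.25 tcp [ 0.4848 -0.2338  0.2522] yaw -25.97 tilt [ 0.004 -0.002 -1.   ] F [0.02 0.41 1.85] T [-0.02 -0.08 -0.05] w 0.22
```

View pics/u_side.png

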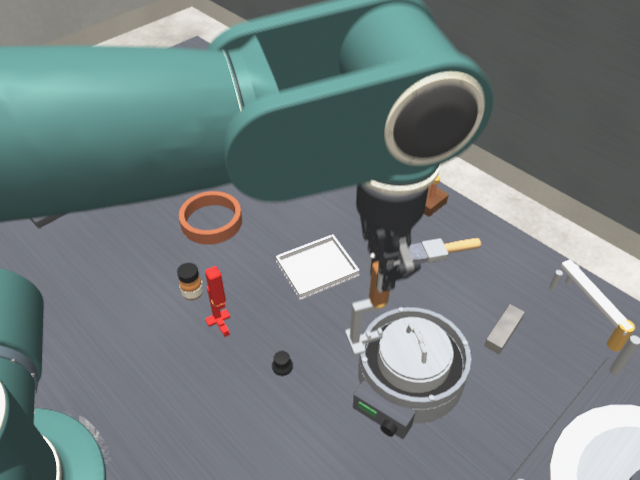

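Emit:
{"method": "servo_tool", "body": {"steps": [[[0, 0, -1], [1, 0, 0], 0], [[0, 0, -3], [3, 0, 0], 0], [[0, 0, -5.5], [6, 0.1, 0], 0], [[0, 0, -8.5], [9.5, 0.1, 0], 0], [[0, 0, -12], [13, 0.1, 0.2], 0], [[0, 0, -15], [16.5, 0.2, 0.4], 0], [[0, 0, -18], [20, 0.2, 0.6], 0], [[0, 0, -21], [23, 0.2, 0.8], 0], [[0, 0, -22.5], [25, 0.2, 0.8], 0], [[0, 0, -23], [25.8, 0.2, 0.8], 0]]}}

```text
time: 20.25
tool_pos: [0.5995, -0.0003, 0.2373]
ee_rot: [-0.001, 0.724, 0.69, -0.001]
wrist_force: [-0.6, -1.0, -2.4]
width: 0.219
```

Emit:
{"method": "servo_tool", "body": {"steps": [[[0, 0, 0], [0, 0, 0], 0], [[0, 0, 0], [0, 0, 0], 0]]}}

```text
time: 20.45
tool_pos: [0.599, -0.0029, 0.2385]
ee_rot: [-0.0, 0.725, 0.688, -0.0]
wrist_force: [0.0, 0.3, -3.3]
width: 0.217
```

```bash
python3 -c "
from h import *
st(); goal([.5993,-.0025,.1095],-3)"
```

```text
t 20.45 tcp [ 0.599  -0.0029  0.2385] yaw -3.0 tilt [-0.001 -0.    -1.   ] F [ 0.01  0.34 -3.26] T [ 0.05 -0.02  0.02] w 0.217
turn deg [-0.04  0.02  0.  ] shift cm [ 0.05  0.04 12.9 ]
```

Lower to about 1.5 mm above the floor, then settle.

Emit:
{"method": "servo_tool", "body": {"steps": [[[0, 0, 0], [0, 0, 2], 0], [[0, 0, 0], [0, 0, 4.5], 0], [[0, 0, 0], [0, 0, 7], 0], [[0, 0, 0], [0, 0, 9.5], 0], [[0, 0, 0], [0, 0, 11.5], 0], [[0, 0, 0], [0, 0, 12.4], 0], [[0, 0, 0], [0, 0, 12.7], 0], [[0, 0, 0], [0, 0, 12.7], 0], [[0, 0, 0], [0, 0, 12.7], 0]]}}

```text
time: 21.35
tool_pos: [0.5997, -0.0028, 0.1132]
ee_rot: [0.001, 0.725, 0.688, 0.001]
wrist_force: [-0.6, 0.4, -2.4]
width: 0.221
```

```bash
python3 -c "
from h import *
st()"
```

```text
t 21.35 tcp [ 0.5997 -0.0028  0.1132] yaw -2.99 tilt [ 0.002 -0.    -1.   ] F [-0.59  0.35 -2.39] T [ 0.03 -0.04  0.03] w 0.221
```

Emit:
{"method": "servo_tool", "body": {"steps": [[[0, 0, 0], [0, 0, 0.1], 0], [[0, 0, 0], [0, 0, 0.2], 0], [[0, 0, 0], [0, 0, 0.3], 0], [[0, 0, 0], [0, 0, 0.35], 0], [[0, 0, 0], [0, 0, 0.35], 0], [[0, 0, 0], [0, 0, 0.35], 0]]}}

```text
time: 21.95
tool_pos: [0.5997, -0.0025, 0.1093]
ee_rot: [0.0, 0.725, 0.689, 0.0]
wrist_force: [-0.4, 1.3, 6.0]
width: 0.221
```

```bash
python3 -c "
from h import *
st()
for c in ['side','wrist']:
    im=vision.grab_frame(c); cv2.imwrite('pics/v_%s.png'%c,im[:,:,::-1])
im=cv2.imread('pics/v_side.png'); cv2.imwrite('pics/v_s2.png',cv2.resize(im[190:310,250:390],None,fx=5,fy=5,interpolation=2)[:600])
"
```

```text
t 21.95 tcp [ 0.5997 -0.0025  0.1093] yaw -2.97 tilt [ 0.001 -0.    -1.   ] F [-0.44  1.33  6.04] T [0.05 0.16 0.  ] w 0.221
```

View pics/v_s2.png

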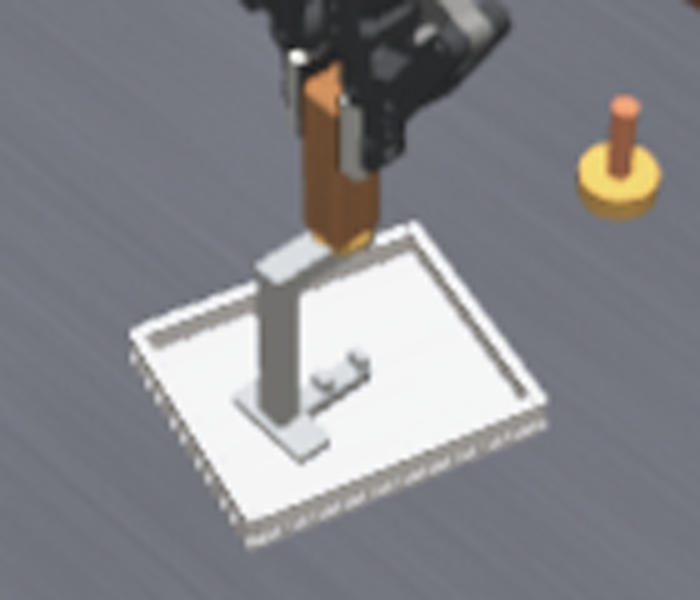

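Emit:
{"method": "servo_tool", "body": {"steps": [[[0, 0, 0], [0, 0, -0.08], 0], [[0, 0, 0], [0, 0, -0.08], 2.6], [[0, 0, 0], [0, 0, -0.08], 3.5], [[0, 0, 0], [0, 0, -0.08], 5.5], [[0, 0, 0], [0, 0, -0.08], 8.5], [[0, 0, 0], [0, 0, -0.08], 8.5], [[0, 0, 0], [0, 0, -0.08], 8.5]]}}

```text
time: 22.75
tool_pos: [0.5993, -0.0026, 0.1092]
ee_rot: [0.0, 0.725, 0.689, -0.0]
wrist_force: [0.5, 0.6, -0.2]
width: 0.995
```

Emit:
{"method": "servo_tool", "body": {"steps": [[[0, 0, 0], [0, 0, -1], 8.5], [[0, 0, 0], [0, 0, -3], 8.5], [[0, 0, 0], [0, 0, -6], 8.5], [[0, 0, 0], [0, 0, -10], 8.5], [[0, 0, 0], [0, 0, -14], 8.5], [[0, 0, 0], [0, 0, -17], 8.5], [[0, 0, 0], [0, 0, -18], 8.5], [[0, 0, 0], [0, 0, -18], 8.5]]}}

```text
time: 23.55
tool_pos: [0.5996, -0.0026, 0.291]
ee_rot: [0.001, 0.725, 0.689, 0.001]
wrist_force: [0.9, 0.4, -0.8]
width: 0.994
```

```bash
python3 - <<'E'
from m import *
st()
for c in ['side','wrist','top']:
    im=vision.grab_frame(c); cv2.imwrite('pics/w_%s.png'%c,im[:,:,::-1])
im=cv2.imread('pics/w_side.png'); 
big=cv2.resize(im[180:400,250:480],None,fx=3,fy=2.7,interpolation=2)[:600]
cv2.imwrite('pics/w_s2.png',big)
E
```

```text
t 23.55 tcp [ 0.5996 -0.0026  0.291 ] yaw -2.97 tilt [ 0.003 -0.    -1.   ] F [ 0.86  0.37 -0.8 ] T [ 0.   -0.04 -0.03] w 0.994
```

View pics/w_s2.png

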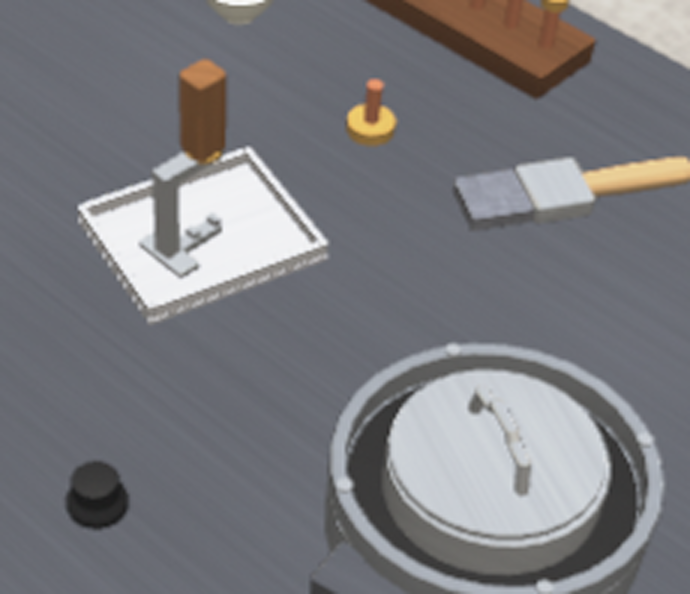

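View pics/w_wrist.png

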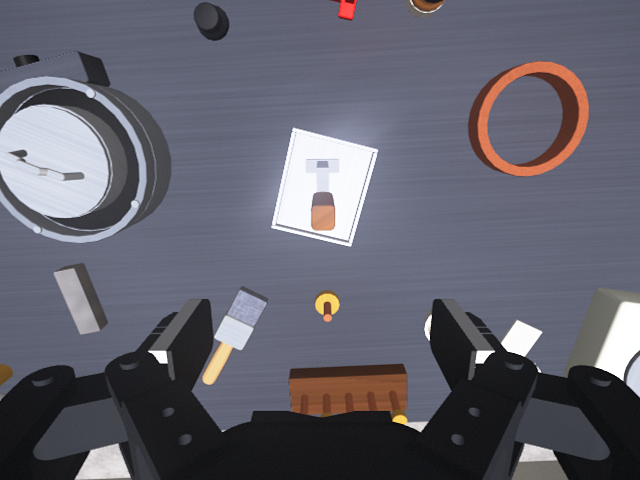

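View pics/w_top.png

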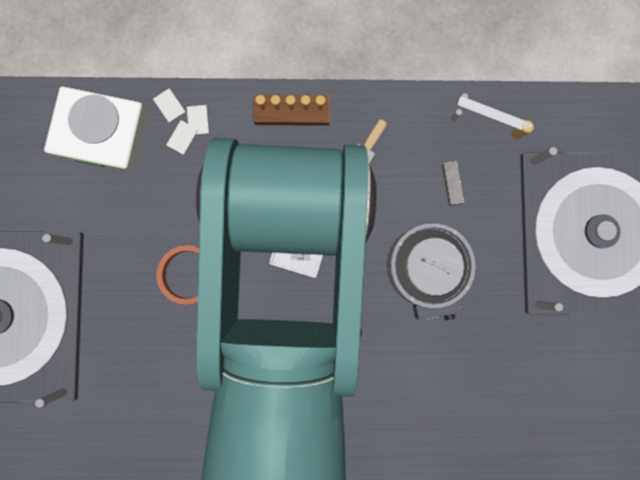

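Lid flat on the liner, lifter upright inside the tray, bystanders unmoved, and the gripper clear. Handing in.

```bash
python3 -c "
from h import *
st(); print(bot.close_job())"
```

```text
t 23.7 tcp [ 0.5989 -0.0025  0.2875] yaw -2.97 tilt [-0.002  0.    -1.   ] F [ 0.57 -0.19  0.09] T [-0.01  0.05 -0.01] w 0.997
the job is handed in; nothing more can be done
None
```

I took the lifter from its tray, hooked the lid under the middle of its loop, and carried it level to the oven. I lowered it into the liner's bore, backed the hook out, stood the lifter upright in its tray and handed the job in at 23.7 s. No verdict was reported.

- **Lid:** It hung with about 4 N more on the wrist than the lifter alone. That load stayed on while the plug was already well below the liner's rim, and came off at the height expected for home. I did not have to search for the bore, because I had measured the liner in the pictures at about (0.5475, −0.265) and aimed there. In the last pictures the lid lies flat on the liner.
- **Lifter:** It stands upright in the tray in the last pictures, and its height at release was within about 0.1 mm of where I first gripped it.
- **Gripper and other things:** The gripper is open and about 18 cm above where it released the lifter. The bystanders I could see in the last pictures, and the red look-alike, look unmoved; I compared them by eye only.

**Disagreements between measurements:** The top and side cameras differ by about 2 mm on the liner's centre. A rough side-view check before lowering had suggested the lid was about 1 mm off. Neither showed up in the fit. I did not measure the lid's final tilt and height separately from the pictures.

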